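# Put the snack bowls and their domed covers together at the bar

## Robot

A 6-joint arm with a two-finger parallel gripper is mounted at the origin on the work surface. World frame = base frame: x ahead of the robot, y to its left, z up, the work surface at z = 0. Lengths are in m, angles in rad, forces in N, time in s.
With the tool pointing down it reaches from about 0.3 to 0.775 m from the base axis. Payload 14.6 kg.
Tool frame: the origin (TCP) lies on the mounting face of the last link; the fingertips stand 173 mm ahead of it and the grasp point (between the pads) lies ahead of it (bot.pinch_z is the y of the grasp point in the tool frame, in m); y points along the fingers, z is the direction in which the jaws open and shut, and the axes are right-handed (so a half turn about y gives the same grasp; the last joint's range is limited). The gripper opens to 85 mm and grips with 20 to 120 N. Pads are 22 mm wide; open, the fingers measure 114 mm over their backs; the gripper's body (76 mm by 85 mm) begins 54 mm behind the grasp point. The pads swing forward as they close: fully open they stand 13 mm farther back than shut.
Start: joints at [-1.407, 0.3, 1.521, -0, 1.321, -0.067], TCP at [0.126, -0.535, 0.405] pointing down, gripper open.
Joint ranges: [-3.03, 3.03], [-0.79, 2.21], [0.23, 2.52], [-1.04, 4.18], [0, 3.07], [-2.55, 2.55]. Speed limits (rad/s): [2.22, 2.22, 2.57, 3.14, 3.14, 3.14].

## Interface

Orientations are given as a rotation vector (axis times angle).
In Python, from cell import bot, viewer, workorder gives the robot as it stands.
- The arm moves only by the tool drive_tool, never from a script. Its argument "deltas" is a list of rows, each an object of numbers: "dx", "dy", "dz": the shift along the tool's x, y, z in m; "twist": the turn about the tool's y in degrees; "grip": the gripper's target within -1 to 1 (fully open at 1, half-way at 0, shut at -1). A call has 1 to 5 rows; each row shifts and turns the commanded pose from where the row before left it, along the tool's axes as they then stand; what a row does not reach is not made up. A row lasts 1/10 s, in which the tool goes at most 50 mm and 8.59 degrees, less where a joint would pass 70% of its speed; a pose out of reach is approached as far as the arm can. A call with a gripper value outside its range is refused whole. The fingers move at their own pace and stop on an object; "force" is the grip in N (left out, the last holds). Time passes only in rows, so rows that do not move let the fingers close. It gives the time, the measured TCP pose, the force and the opening at its end, in the units of the state.
- bot.get_state(): the state, without advancing time (a new reading comes with each control period).
- viewer.camera(name): name is "scene" or "side" or "wrist"; returns (picture, depth): 384x512x3 uint8, red, green, blue; 384x512 float32, m along the optical axis (not along the pixel's ray), 0 where there is no reading.
- viewer.camera_params(name): a dict with "fx", "fy", "cx", "cy" (pixels), "pose" (4x4, takes a point from camera to world coordinates); the wrist camera has in their place "hand_eye" (4x4, takes a point from camera to tool coordinates, whose origin is the TCP and whose axes are the tool frame's). Camera axes: x right, y up, looking along -z (the intrinsics and any distortion apply to the point x, -y, -z); pixel columns grow to the right and rows downward; lengths in m; the calibration is good to about 2 mm. A picture is of the moment at which its call begins: read the wrist's pose just before it. camera_params takes no time and is no camera call.
- workorder.job_done(): hands the job in, once; it reports no verdict.
The state is a dict: "clock": time; "joint_positions": joint angles; "qd": joint speeds; "joint_torque": joint torques, N m; "tcp_pos": TCP position; "orientation": TCP orientation; "force": force on the tool from outside, world axes, zero at the start; "moment": the same for the moment, N m; "width": finger opening in m.
Only numpy, scipy, OpenCV 4.12 (cv2) and the standard library are available. Lean on these libraries where they do the work, as an engineer would, in place of code of your own. Each camera call takes 0.05 s, during which the arm holds its last target.

## Task

Clear up the snack set on the bar counter: nest the medium and then the small blue bowl in the large one where it stands, and stack the three red domed covers upside down, as they already lie, in the middle of the round black tray, largest at the bottom, each cupped flat inside the next. Set each piece down rather than letting it drop, and leave the copper jigger, the white toothpick pot and the steel bottle stopper standing where they are.

Things in the scene. Friction and masses are not known exactly. Their poses are not given: they have to be found in the camera images.
- bowl_large: Large blue melamine snack bowl, upright: 134 mm across, 50 mm high, foot 80 mm across, walls flaring straight to the rim; raised inner floor 16 mm above the underside, where the next bowl stands when nested. Its edge, the place to pinch, is an upright band 8 mm thick, 12 mm tall (z 38 to 50 mm). About 400 g. It stays where it stands. Origin: centre of the underside; z up.
- bowl_medium: Medium blue melamine snack bowl, upright: 110 mm across, 50 mm high, foot 60 mm across, walls flaring straight to the rim; raised inner floor 16 mm above the underside, where the next bowl stands when nested. Its edge, the place to pinch, is an upright band 8 mm thick, 12 mm tall (z 38 to 50 mm). About 170 g. Origin: centre of the underside; z up.
- bowl_small: Small blue melamine snack bowl, upright: 86 mm across, 50 mm high, foot 46 mm across, walls flaring straight to the rim; raised inner floor 16 mm above the underside, where the next bowl stands when nested. Its edge, the place to pinch, is an upright band 8 mm thick, 12 mm tall (z 38 to 50 mm). About 120 g. Origin: centre of the underside; z up.
- cover_large: Large red plastic domed cover, lying upside down on its flat knob: 134 mm across, 50 mm high, knob 52 mm across, 14 mm tall; flat middle of its inside 18 mm above the knob's face, where the next cover's knob stands when stacked. Its edge, the place to pinch, is an upright band 8 mm thick, 12 mm tall (z 38 to 50 mm). About 120 g. Origin: centre of the knob's face, underneath; z up.
- cover_medium: Medium red plastic domed cover, lying upside down on its flat knob: 110 mm across, 50 mm high, knob 44 mm across, 14 mm tall; flat middle of its inside 18 mm above the knob's face, where the next cover's knob stands when stacked. Its edge, the place to pinch, is an upright band 8 mm thick, 12 mm tall (z 38 to 50 mm). About 90 g. Origin: centre of the knob's face, underneath; z up.
- cover_small: Small red plastic domed cover, lying upside down on its flat knob: 86 mm across, 50 mm high, knob 36 mm across, 14 mm tall; flat middle of its inside 18 mm above the knob's face, where the next cover's knob stands when stacked. Its edge, the place to pinch, is an upright band 8 mm thick, 12 mm tall (z 38 to 50 mm). About 70 g. Origin: centre of the knob's face, underneath; z up.
- tray: Small round waiter's tray, black with a cork lining, fixed to the counter: 164 mm across, lining 5 mm above the counter, edge 14 mm high and 4 mm thick. Origin: centre of its underside, on the counter; z up.
- jigger: Copper bar jigger, two cones waist to waist, 40 mm across, 75 mm high, loose, standing among the bowls; a bystander. Origin: centre of its underside.
- pick_pot: White toothpick pot, 38 mm across, 42 mm high (58 mm with the picks), loose, standing among the bowls; a bystander. Origin: centre of its underside.
- stopper: Steel bottle stopper standing on its round head, black rubber bung up: 39 mm across, 38 mm high, loose, among the bowls; a bystander. Origin: centre of its underside.
There are look-alikes about, which are no part of the job. Leave any purple look-alike of the cover_small alone.

How it is judged:
At the end, for the whole second after the job is handed in: Bowls nested in the large bowl (itself upright, within 40 mm of its start), covers upside down on the tray (largest within 20 mm of its centre), each piece within 12 mm of the centre of the one below, seated within 4 mm, tilted under 0.1 rad, all released and at rest (horizontal distance between bowl_medium and bowl_large below 0.012 m and z of bowl_medium in the frame of bowl_large between 0.012 and 0.02 m and angle between each of bowl_medium, bowl_small, cover_large, cover_medium, cover_small, bowl_large's own z axis and vertical below 0.1 rad and horizontal distance between bowl_small and bowl_medium below 0.012 m and z of bowl_small in the frame of bowl_medium between 0.012 and 0.02 m and horizontal distance between cover_large and tray below 0.02 m and z of cover_large in the frame of tray between 0.001 and 0.009 m and horizontal distance between cover_medium and cover_large below 0.012 m and z of cover_medium in the frame of cover_large between 0.014 and 0.022 m and horizontal distance between cover_small and cover_medium below 0.012 m and z of cover_small in the frame of cover_medium between 0.014 and 0.022 m and distance of bowl_large from where it was at the start of the episode below 0.04 m and linear speed of each of bowl_medium, bowl_small, cover_large, cover_medium, cover_small, bowl_large below 0.02 m/s and angular speed of each of bowl_medium, bowl_small, cover_large, cover_medium, cover_small, bowl_large below 0.2 rad/s); the robot touches nothing.
It fails at once if the jigger is pushed more than 30 mm or knocked over (distance of jigger from where it was at the start of the episode above 0.03 m or angle between jigger's own z axis and vertical above 0.5 rad).
It fails at once if the toothpick pot is pushed more than 30 mm or knocked over (distance of pick_pot from where it was at the start of the episode above 0.03 m or angle between pick_pot's own z axis and vertical above 0.5 rad).
It fails at once if the bottle stopper is pushed more than 30 mm or knocked over (distance of stopper from where it was at the start of the episode above 0.03 m or angle between stopper's own z axis and vertical above 0.5 rad).
It fails at once if a bowl is dropped: it falls free, touching nothing, with its underside more than 65 mm above the counter ((contact force between bowl_medium and anything else below 0.001 N and height (world z) of bowl_medium above 0.065 m) or (contact force between bowl_small and anything else below 0.001 N and height (world z) of bowl_small above 0.065 m)).
It fails at once if a cover is dropped: it falls free, touching nothing, with its underside more than 65 mm above the counter ((contact force between cover_large and anything else below 0.001 N and height (world z) of cover_large above 0.065 m) or (contact force between cover_medium and anything else below 0.001 N and height (world z) of cover_medium above 0.065 m) or (contact force between cover_small and anything else below 0.001 N and height (world z) of cover_small above 0.065 m)).
It also fails if it takes over 134 s, if anything falls off the work surface, if the arm or the gripper's body presses on something with over 40 N, if the wrist force passes 120 N, or if a joint passes its speed limit or range.

## Working session

There is one attempt and no reset: what is moved stays moved. The work goes in short steps, Python scripts to look and compute and a tool call to move; the robot and the scene stay as the last step left them, time stands still between calls to the robot, and variables do not carry over. Pictures are saved under pics/ and viewed, and the job is handed in when it is done.

Besides the shell and the picture viewer there is one more tool, called after ">>>" by a JSON object that holds its "op" and its "data", one argument or row to a line. drive_tool: Moves the arm, as the interface text tells. Its arguments: {"type":"object","properties":{"deltas":{"type":"array"},"force":{"type":"number"}},"required":["deltas"]}

```bash
ls; mkdir -p pics
cat > h.py <<'E'
from cell import bot, viewer, workorder
import numpy as np, cv2
from scipy.spatial.transform import Rotation as R
def T():
    s=bot.get_state(); M=np.eye(4); M[:3,:3]=R.from_rotvec(s['orientation']).as_matrix(); M[:3,3]=s['tcp_pos']; return M
def cloud(name):
    W=T(); p=viewer.camera_params(name); im,d=viewer.camera(name)
    P=p['pose'] if 'pose' in p else W@np.array(p['hand_eye'])
    P=np.array(P)
    v,u=np.mgrid[0:d.shape[0],0:d.shape[1]]
    X=np.stack([(u-p['cx'])/p['fx']*d,-(v-p['cy'])/p['fy']*d,-d],-1)
    return im,d,X@P[:3,:3].T+P[:3,3]
def save(n,im): cv2.imwrite('pics/'+n,im[:,:,::-1])
E
python3 - <<'E'
from h import *
s=bot.get_state(); print(s, bot.pinch_z)
print(T())
for n in ['scene','side','wrist']:
    p=viewer.camera_params(n); print(n,p)
    im,d,X=cloud(n); save(n+'0.png',im); np.savez('c_%s.npz'%n,im=im,d=d,X=X)
E
```

```text
pics
{'clock': 0.0, 'joint_positions': array([-1.40659159e+00,  3.00484816e-01,  1.52161170e+00,  5.43651252e-06,
        1.32070173e+00, -6.66098802e-02]), 'qd': array([ 0.00110075,  0.00031988, -0.00077418, -0.00081299,  0.00141707,
        0.0003066 ]), 'joint_torque': array([ 5.15357060e-04, -5.43495262e+01, -3.61798096e+01, -3.30852572e-05,
        4.00338162e-03, -1.29096384e-05]), 'tcp_pos': array([ 0.12580999, -0.53537939,  0.40410071]), 'orientation': array([-0.24339325,  2.10041885, -2.09787366]), 'force': array([ 1.12357364, -0.27840351,  0.24576808]), 'moment': array([-0.00476035,  0.00430197,  0.02096895]), 'width': 0.08508871317662335} 0.1547
[[-9.73480674e-01 -1.91879768e-04  2.28769187e-01  1.25809989e-01]
 [-2.28769252e-01  1.19024103e-03 -9.73479950e-01 -5.35379388e-01]
 [-8.54993670e-05 -9.99999273e-01 -1.20257283e-03  4.04100713e-01]
 [ 0.00000000e+00  0.00000000e+00  0.00000000e+00  1.00000000e+00]]
scene {'fx': 361.5630845813107, 'fy': 361.5630845813107, 'cx': 251.78028496061555, 'cy': 188.217415759645, 'pose': array([[ 0.10419027, -0.77880513,  0.61855231,  1.0
[... 316 characters left out ...]
[[-0.69663777,  0.41103565, -0.58800129, -0.11201545],
       [-0.71732906, -0.41234105,  0.56161721,  0.58230621],
       [-0.01161237,  0.81303417,  0.58210016,  0.66543485],
       [ 0.        ,  0.        ,  0.        ,  1.        ]])}
wrist {'fx': 277.4760446014543, 'fy': 277.4760446014543, 'cx': 259.1324707218321, 'cy': 195.8003291936369, 'hand_eye': array([[ 1.05480713e-03, -9.53238575e-01, -3.02216987e-01,
        -7.62442981e-02],
       [ 5.11666052e-04,  3.02217630e-01, -9.53238817e-01,
         2.96636249e-02],
       [ 9.99999313e-01,  8.50848927e-04,  8.06521129e-04,
        -1.45603533e-04],
       [ 0.00000000e+00,  0.00000000e+00,  0.00000000e+00,
         1.00000000e+00]])}
```

View pics/scene0.png

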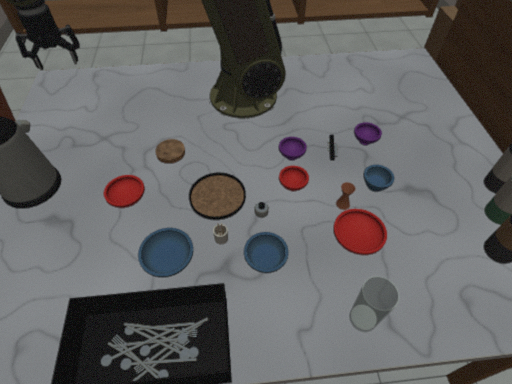

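View pics/side0.png

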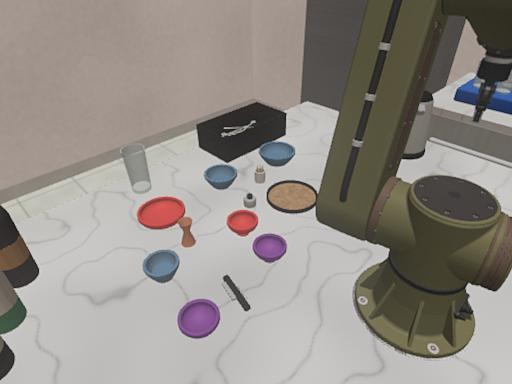

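View pics/wrist0.png

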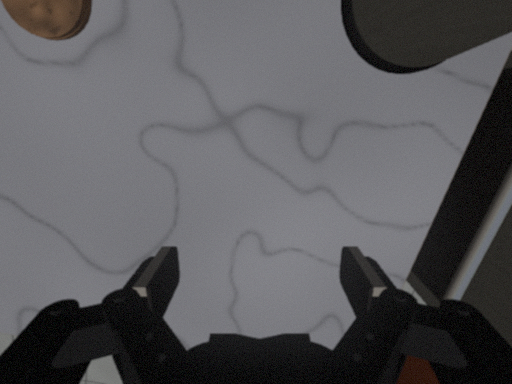

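The scene view shows red covers at (360,230), (125,190) and (293,178), which look like large, medium and small. The blue bowls are at (166,252), (266,252) and (378,177). The purple pieces at (292,148) and (368,132) are look-alikes, so I'll leave them. Next I'll measure the rims.

```bash
cat > meas.py <<'E'
from h import *
from scipy.optimize import least_squares
def comps(im,X,d,cols=('red','blue')):
    hsv=cv2.cvtColor(np.ascontiguousarray(im),cv2.COLOR_RGB2HSV); H,S,V=[hsv[...,i].astype(int) for i in range(3)]
    out=[]
    for c in cols:
        m={'red':((H<6)|(H>174))&(S>150)&(V>60),'blue':(H>95)&(H<118)&(S>90)&(V>40),'purple':(H>130)&(H<165)&(S>80)}[c]
        m&=(d>0)&(X[...,2]>-.01)&(X[...,2]<.3)
        n,l,st,ce=cv2.connectedComponentsWithStats(m.astype(np.uint8))
        for i in range(1,n):
            if st[i,4]>150: out.append((c,ce[i],l==i))
    return out
def circ(P,r=None):
    c=np.median(P,0)
    if r: f=lambda q:np.hypot(P[:,0]-q[0],P[:,1]-q[1])-r; q0=[*c]
    else: f=lambda q:np.hypot(P[:,0]-q[0],P[:,1]-q[1])-q[2]; q0=[*c,.05]
    s=least_squares(f,q0,loss='soft_l1',f_scale=.002); return s.x,np.sqrt(np.mean(s.fun**2))
E
python3 - <<'E'
from meas import *
for n in ['scene','side']:
    z=np.load('c_%s.npz'%n); im,d,X=z['im'],z['d'],z['X']
    for c,ce,m in comps(im,X,d,('red','blue','purple')):
        P=X[m]; zt=np.percentile(P[:,2],95); Q=P[P[:,2]>zt-.005]
        if zt>.1: continue
        q,e=circ(Q)
        print(n,c,ce.round(),len(P),'ztop',zt.round(4),'circ',q.round(4),e.round(4), 'ext',(np.percentile(Q,[1,99],axis=0)[:,:2]).round(3).tolist())
    # tray, bystanders: points
z=np.load('c_scene.npz');im,d,X=z['im'],z['d'],z['X']
for nm,u,v in [('tray',218,195),('jig',347,188),('pot',221,228),('stop',261,204),('coaster',170,150),('glass',378,296),('knife',332,148),('surf',430,250),('box',225,290)]:
    print(nm,X[v,u].round(4))
cv2.imwrite('pics/crop.png',cv2.resize(im[120:280,90:410,::-1],(800,400),interpolation=cv2.INTER_CUBIC))
E
```

```text
scene red [293. 177.] 533 ztop 0.0505 circ [0.4483 0.1045 0.0383 0.05  ] 0.0021 ext [[0.409, 0.066], [0.489, 0.144]]
scene red [124. 191.] 965 ztop 0.0504 circ [ 0.4457 -0.3712  0.0504  0.05  ] 0.0021 ext [[0.392, -0.423], [0.498, -0.318]]
scene red [360. 231.] 1821 ztop 0.0502 circ [0.6415 0.2407 0.0623 0.05  ] 0.0022 ext [[0.576, 0.177], [0.706, 0.305]]
scene blue [378. 177.] 450 ztop 0.0504 circ [0.4694 0.3466 0.0385 0.05  ] 0.0021 ext [[0.429, 0.306], [0.51, 0.387]]
scene blue [166. 252.] 1848 ztop 0.0501 circ [ 0.6489 -0.2479  0.0622  0.05  ] 0.0019 ext [[0.585, -0.311], [0.712, -0.183]]
scene blue [266. 252.] 1201 ztop 0.0503 circ [ 0.6754 -0.0043  0.0502  0.05  ] 0.0019 ext [[0.623, -0.055], [0.728, 0.048]]
scene purple [367. 133.] 436 ztop 0.0502 circ [0.2868 0.3712 0.0388 0.05  ] 0.0025 ext [[0.247, 0.331], [0.327, 0.412]]
scene purple [292. 147.] 472 ztop 0.0507 circ [0.3275 0.1217 0.0386 0.05  ] 0.0022 ext [[0.287, 0.082], [0.369, 0.162]]
side red [161. 212.] 865 ztop 0.0499 circ [0.6371 0.2463 0.0624 0.05  ] 0.0021 ext [[0.573, 0.183], [0.7, 0.312]]
side red [243. 221.] 255 ztop 0.0502 circ [0.4441 0.1092 0.0385 0.05  ] 0.0019 ext [[0.404, 0.069], [0.483, 0.151]]
side purple [269. 246.] 591 ztop 0.0504 circ [0.3224 0.1278 0.0388 0.05  ] 0.0021 ext [[0.282, 0.087], [0.363, 0.169]]
side purple [199. 318.] 1181 ztop 0.0503 circ [0.2818 0.3766 0.0388 0.05  ] 0.0022 ext [[0.241, 0.335], [0.323, 0.418]]
tray [ 0.4583 -0.1136  0.0063]
jig [0.5102 0.2423 0.0565]
pot [ 0.5914 -0.1096  0.0383]
stop [0.5253 0.0027 0.0372]
coaster [ 0.2747 -0.2549  0.0198]
glass [0.8236 0.2217 0.0745]
knife [0.312  0.2569 0.0116]
surf [0.6921 0.4236 0.0021]
box [ 7.434e-01 -1.104e-01 -3.000e-04]
```

View pics/crop.png

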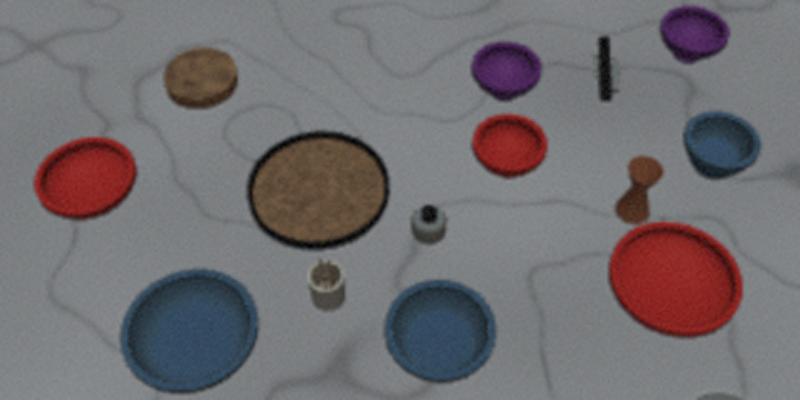

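>>> {"op": "drive_tool", "data": {
  "deltas": [
    {"dx": 0,"dy": 0,"dz": 0,"twist": 6.6},
    {"dx": 0,"dy": 0,"dz": 0,"twist": 6.6},
    {"dx": 0,"dy": 0,"dz": 0,"twist": 0}
  ]
}}

```text
invalid input
```

>>> {"op": "drive_tool", "data": {
  "deltas": [
    {"dx": 0,"dy": 0,"dz": 0,"twist": 6.6,"grip": 1},
    {"dx": 0,"dy": 0,"dz": 0,"twist": 6.6,"grip": 1},
    {"dx": 0,"dy": 0,"dz": 0,"twist": 0,"grip": 1}
  ],
  "force": 60
}}

```text
clock: 0.45
tcp_pos: [0.1258, -0.5354, 0.4044]
orientation: [-0.002, -2.221, 2.22]
force: [-0.1, 0.9, -0.4]
width: 0.0853
```

>>> {"op": "drive_tool", "data": {
  "deltas": [
    {"dx": -0.02,"dy": 0,"dz": -0.02,"twist": 0,"grip": 1},
    {"dx": -0.03,"dy": 0,"dz": -0.034,"twist": 0,"grip": 1},
    {"dx": -0.03,"dy": 0,"dz": -0.034,"twist": 0,"grip": 1},
    {"dx": -0.03,"dy": 0,"dz": -0.034,"twist": 0,"grip": 1},
    {"dx": -0.03,"dy": 0,"dz": -0.034,"twist": 0,"grip": 1}
  ]
}}

```text
clock: 0.95
tcp_pos: [0.2665, -0.3778, 0.4047]
orientation: [-0.004, 2.219, -2.219]
force: [1.1, -0.0, 0.0]
width: 0.0855
```

>>> {"op": "drive_tool", "data": {
  "deltas": [
    {"dx": -0.03,"dy": 0,"dz": -0.034,"twist": 0,"grip": 1},
    {"dx": -0.03,"dy": 0,"dz": -0.034,"twist": 0,"grip": 1},
    {"dx": -0.03,"dy": 0,"dz": -0.034,"twist": 0,"grip": 1},
    {"dx": -0.03,"dy": 0,"dz": -0.034,"twist": 0,"grip": 1},
    {"dx": -0.03,"dy": 0,"dz": -0.034,"twist": 0,"grip": 1}
  ]
}}

```text
clock: 1.45
tcp_pos: [0.4166, -0.2076, 0.4048]
orientation: [-0.005, 2.219, -2.219]
force: [1.0, -1.0, -0.1]
width: 0.0854
```

>>> {"op": "drive_tool", "data": {
  "deltas": [
    {"dx": -0.03,"dy": 0,"dz": -0.02,"twist": 0,"grip": 1},
    {"dx": -0.02,"dy": 0,"dz": -0.01,"twist": 0,"grip": 1},
    {"dx": 0,"dy": 0,"dz": 0,"twist": 0,"grip": 1},
    {"dx": 0,"dy": 0,"dz": 0,"twist": 0,"grip": 1}
  ]
}}

```text
clock: 1.85
tcp_pos: [0.4656, -0.1792, 0.4044]
orientation: [-0.005, 2.22, -2.22]
force: [-1.3, -0.3, -0.9]
width: 0.0856
```

```bash
cat > w.py <<'E'
import sys
from meas import *
s=bot.get_state(); print(s['clock'],s['tcp_pos'],s['joint_positions'].round(2))
n=sys.argv[1]; cam=sys.argv[2] if len(sys.argv)>2 else 'wrist'
im,d,X=cloud(cam); save(n+'.png',im); np.savez('c_%s.npz'%n,im=im,d=d,X=X)
for c,ce,m in comps(im,X,d):
    P=X[m]; zt=np.percentile(P[:,2],95); Q=P[P[:,2]>zt-.005]
    q,e=circ(Q)
    a=np.unique((np.arctan2(*(Q[:,:2]-q[:2]).T)*6).astype(int)).size/37
    print(c,ce.round(),len(P),'ztop',zt.round(4),'circ',q.round(4),'rms',e.round(4),'arc',round(a,2))
E
python3 w.py w1
```

```text
1.85 [ 0.46562591 -0.17917361  0.40435634] [-0.44  0.19  1.66 -0.    1.29  1.13]
red [415. 192.] 5900 ztop 0.0513 circ [ 0.4416 -0.3694  0.0504  0.05  ] rms 0.0021 arc 1.0
red [ 31. 190.] 3349 ztop 0.0516 circ [0.4443 0.1037 0.0385 0.05  ] rms 0.0021 arc 0.92
blue [91. 12.] 1715 ztop 0.0517 circ [ 0.6713 -0.0043  0.0509  0.05  ] rms 0.002 arc 0.35
blue [326.  30.] 7008 ztop 0.051 circ [ 0.6438 -0.2468  0.0619  0.05  ] rms 0.002 arc 0.54
```

View pics/w1.png

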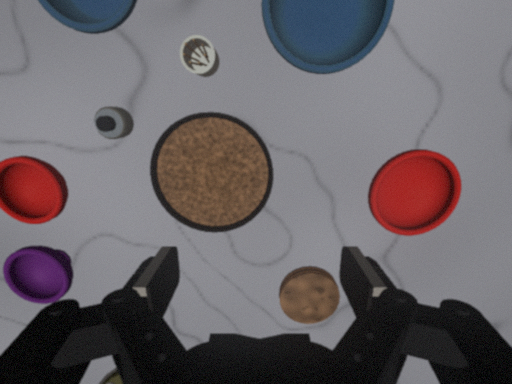

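The wrist view shows the tray at (212,172), the pot at (199,55), the stopper at (111,123), the medium red cover at (415,192) and the large bowl at (326,30). Next I'll find the tray centre and the bystanders.

Run:
```python
from meas import *
z=np.load('c_w1.npz');im,d,X=z['im'],z['d'],z['X']
r=np.hypot(X[...,0]-.455,X[...,1]+.117)
m=(r<.1)&(X[...,2]>.010)&(X[...,2]<.02)&(im.max(-1)<60)
print(m.sum(),circ(X[m]))
# cork region
hsv=cv2.cvtColor(im,cv2.COLOR_RGB2HSV); m=(r<.1)&(hsv[...,1]>70)&(hsv[...,0]<25)
print(m.sum(),X[m].min(0),X[m].max(0),X[m].mean(0))
for nm,u,v in [('pot',199,55),('stop',111,123)]:
  print(nm,X[v,u])
z=np.load('c_scene.npz');im,d,X=z['im'],z['d'],z['X']
# heights map of box
for v in (283,288,293,300): print([X[v,u].round(3).tolist() for u in (100,180,215)])
```

```text
1317 (array([ 0.45562602, -0.11598834,  0.07844433,  0.05      ]), np.float64(0.0011976456578955126))
10651 [ 0.37900045 -0.2128739   0.00305663] [ 0.53153704 -0.0397653   0.33024273] [ 0.45983334 -0.11863305  0.03530048]
pot [ 0.60068292 -0.10775191  0.0128964 ]
stop [ 0.5242216  -0.00569649  0.0399614 ]
[[0.694, -0.413, 0.0], [0.715, -0.219, 0.001], [0.723, -0.134, -0.0]]
[[0.706, -0.412, -0.002], [0.772, -0.202, 0.101], [0.773, -0.129, 0.086]]
[[0.719, -0.409, -0.0], [0.773, -0.206, 0.076], [0.773, -0.131, 0.059]]
[[0.773, -0.375, 0.082], [0.773, -0.212, 0.038], [0.773, -0.134, 0.018]]
```

>>> {"op": "drive_tool", "data": {
  "deltas": [
    {"dx": -0.021,"dy": 0,"dz": -0.044,"twist": 0,"grip": 0},
    {"dx": -0.021,"dy": 0,"dz": -0.044,"twist": 0,"grip": 0},
    {"dx": -0.021,"dy": 0,"dz": -0.044,"twist": 0,"grip": 0},
    {"dx": -0.021,"dy": 0,"dz": -0.044,"twist": 0,"grip": 0},
    {"dx": -0.021,"dy": 0,"dz": -0.044,"twist": 0,"grip": 0}
  ]
}}

```text
clock: 2.4
tcp_pos: [0.5707, 0.0416, 0.405]
orientation: [0.0, 2.221, -2.221]
force: [1.2, -0.7, -0.5]
width: 0.0426
```

>>> {"op": "drive_tool", "data": {
  "deltas": [
    {"dx": -0.021,"dy": 0,"dz": -0.044,"twist": 0,"grip": 0},
    {"dx": -0.021,"dy": 0,"dz": -0.044,"twist": 0,"grip": 0},
    {"dx": -0.021,"dy": 0,"dz": -0.044,"twist": 0,"grip": 0},
    {"dx": 0,"dy": 0,"dz": 0,"twist": 0,"grip": 0},
    {"dx": 0,"dy": 0,"dz": 0,"twist": 0,"grip": 0}
  ]
}}

```text
clock: 2.9
tcp_pos: [0.6336, 0.1725, 0.4041]
orientation: [-0.003, 2.221, -2.222]
force: [0.6, -0.2, 0.3]
width: 0.0426
```

```bash
python3 w.py w2; python3 -c "
from h import *;print(bot.get_state()['width'],bot.get_state()['force'])"
```

```text
2.9 [0.63356027 0.17251923 0.40407851] [ 0.21  0.54  1.18 -0.    1.42  1.78]
red [200. 168.] 9221 ztop 0.0513 circ [0.6376 0.2426 0.0619 0.05  ] rms 0.002 arc 1.0
red [293. 307.] 1152 ztop 0.0516 circ [0.4457 0.1061 0.0392 0.05  ] rms 0.0221 arc 0.46
blue [410. 139.] 6431 ztop 0.0512 circ [ 0.6714 -0.0015  0.0502  0.05  ] rms 0.0019 arc 1.0
blue [127. 279.] 758 ztop 0.0524 circ [0.4661 0.3478 0.0389 0.05  ] rms 0.0526 arc 0.51
0.042805047145138705 [0.38421992 0.0092523  0.64225574]
```

View pics/w2.png

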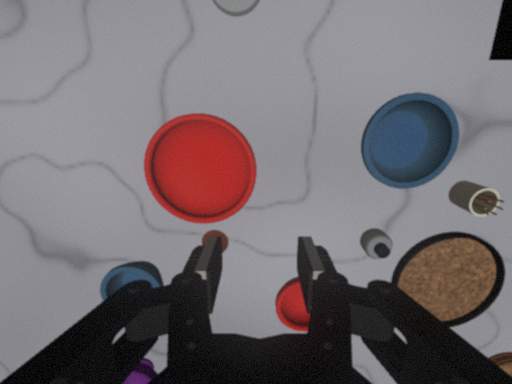

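>>> {"op": "drive_tool", "data": {
  "deltas": [
    {"dx": -0.004,"dy": 0.03,"dz": -0.007,"twist": 0,"grip": 0},
    {"dx": 0,"dy": 0.045,"dz": 0,"twist": 0,"grip": 0},
    {"dx": 0,"dy": 0.045,"dz": 0,"twist": 0,"grip": 0},
    {"dx": 0,"dy": 0.035,"dz": 0,"twist": 0,"grip": 0},
    {"dx": 0,"dy": 0.015,"dz": 0,"twist": 0,"grip": 0}
  ]
}}

```text
clock: 3.45
tcp_pos: [0.6368, 0.1778, 0.2318]
orientation: [0.003, -2.218, 2.22]
force: [0.1, -0.1, -0.4]
width: 0.0425
```

>>> {"op": "drive_tool", "data": {
  "deltas": [
    {"dx": 0,"dy": 0.01,"dz": 0,"twist": 0,"grip": 0},
    {"dx": 0,"dy": 0.008,"dz": 0,"twist": 0,"grip": 0},
    {"dx": 0,"dy": 0,"dz": 0,"twist": 0,"grip": 0},
    {"dx": 0,"dy": 0,"dz": 0,"twist": 0,"grip": 0}
  ]
}}

```text
clock: 3.85
tcp_pos: [0.6378, 0.1798, 0.218]
orientation: [0.002, 2.221, -2.22]
force: [0.5, -0.7, 0.9]
width: 0.0426
```

```bash
python3 w.py w3|head -1; python3 -c "
from h import *;im,d=viewer.camera('side');save('s3.png',cv2.resize(im[150:280,100:280],(720,520)))"
```

```text
3.85 [0.63779058 0.1797639  0.21803774] [0.22 0.74 1.32 0.   1.08 1.79]
```

View pics/w3.png

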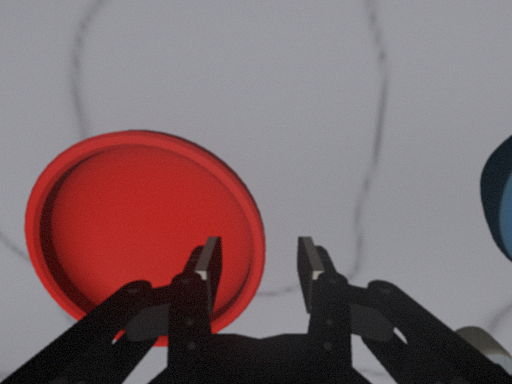

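View pics/s3.png

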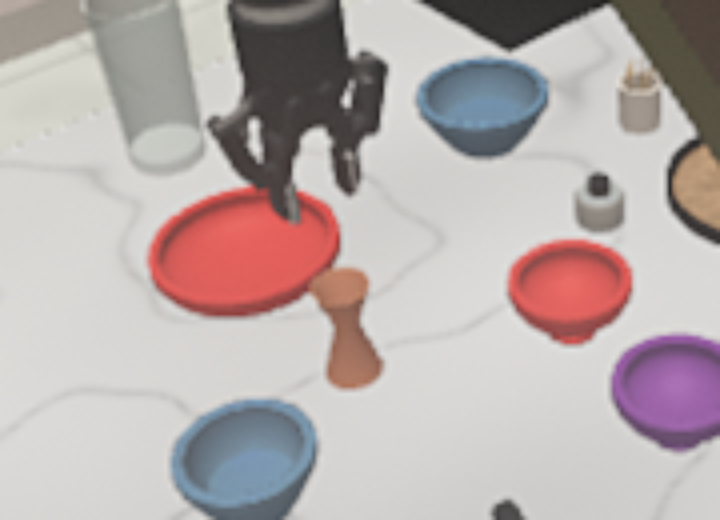

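The rim edge at about (262,265) lies between the pads. I'll lower a little more and close.

>>> {"op": "drive_tool", "data": {
  "deltas": [
    {"dx": 0,"dy": 0.004,"dz": 0,"twist": 0,"grip": 0},
    {"dx": 0,"dy": 0,"dz": 0,"twist": 0,"grip": -0.5},
    {"dx": 0,"dy": 0,"dz": 0,"twist": 0,"grip": -1},
    {"dx": 0,"dy": 0,"dz": 0,"twist": 0,"grip": -1},
    {"dx": 0,"dy": 0,"dz": 0,"twist": 0,"grip": -1}
  ],
  "force": 60
}}

```text
clock: 4.45
tcp_pos: [0.6375, 0.1798, 0.2127]
orientation: [-0.001, 2.221, -2.221]
force: [-0.2, -1.2, -0.4]
width: 0.0073
```

>>> {"op": "drive_tool", "data": {
  "deltas": [
    {"dx": 0,"dy": 0,"dz": 0,"twist": 0,"grip": -1},
    {"dx": 0,"dy": -0.004,"dz": 0,"twist": 0,"grip": -1},
    {"dx": 0,"dy": -0.008,"dz": 0,"twist": 0,"grip": -1},
    {"dx": 0,"dy": 0,"dz": 0,"twist": 0,"grip": -1}
  ]
}}

```text
clock: 4.85
tcp_pos: [0.6378, 0.1798, 0.2262]
orientation: [0.002, 2.221, -2.22]
force: [0.2, 0.0, -1.2]
width: 0.0072
```

```bash
cat >> w.py <<'E'
    if '-n' in sys.argv: # plane normal of rim
        C=Q.mean(0); U,S,V=np.linalg.svd(Q-C,full_matrices=False); nn=V[2]*np.sign(V[2,2]); print('   tilt normal',nn.round(3),'zc',(C[2]).round(4))
E
python3 w.py w4 wrist -n;python3 -c "
from h import *;im,d=viewer.camera('side');save('s4.png',cv2.resize(im[150:280,100:280],(720,520)))"
```

```text
4.85 [0.63779611 0.1798412  0.22624521] [0.22 0.73 1.32 0.   1.1  1.79]
red [132. 219.] 34840 ztop 0.0647 circ [0.6413 0.2416 0.0618 0.05  ] rms 0.0054 arc 0.76
   tilt normal [0.018 0.027 0.999] zc 0.0646
blue [500. 205.] 2291 ztop 0.0513 circ [ 0.6737 -0.0096  0.0593  0.05  ] rms 0.002 arc 0.22
   tilt normal [-0.002  0.048  0.999] zc 0.0498
```

View pics/s4.png

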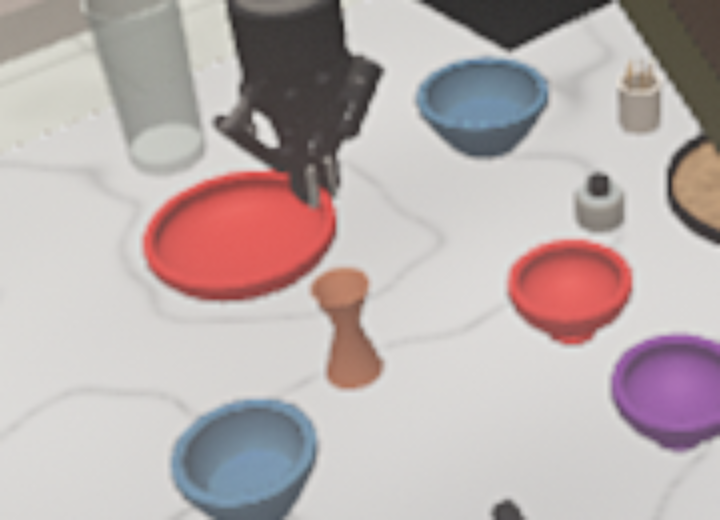

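View pics/w4.png

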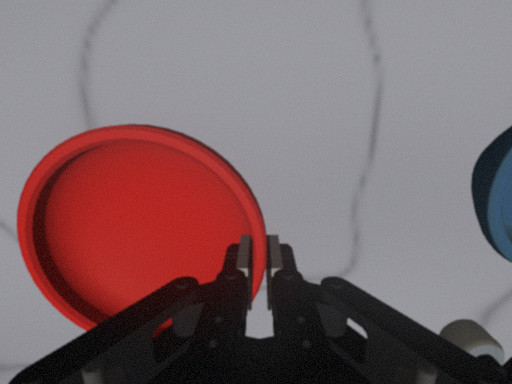

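>>> {"op": "drive_tool", "data": {
  "deltas": [
    {"dx": 0,"dy": -0.02,"dz": 0,"twist": 0,"grip": -1},
    {"dx": 0,"dy": -0.03,"dz": 0,"twist": 0,"grip": -1},
    {"dx": 0,"dy": -0.03,"dz": 0.005,"twist": 0,"grip": -1},
    {"dx": 0.008,"dy": 0,"dz": 0.015,"twist": 0,"grip": -1},
    {"dx": 0.015,"dy": 0,"dz": 0.03,"twist": 0,"grip": -1}
  ]
}}

```text
clock: 5.45
tcp_pos: [0.6144, 0.1304, 0.3053]
orientation: [-0.001, 2.22, -2.219]
force: [-0.0, -0.5, -2.7]
width: 0.0075
```

>>> {"op": "drive_tool", "data": {
  "deltas": [
    {"dx": 0.018,"dy": 0,"dz": 0.036,"twist": 0,"grip": -1},
    {"dx": 0.018,"dy": 0,"dz": 0.036,"twist": 0,"grip": -1},
    {"dx": 0.018,"dy": 0,"dz": 0.036,"twist": 0,"grip": -1},
    {"dx": 0.018,"dy": 0,"dz": 0.036,"twist": 0,"grip": -1},
    {"dx": 0.018,"dy": 0,"dz": 0.036,"twist": 0,"grip": -1}
  ]
}}

```text
clock: 5.95
tcp_pos: [0.5236, -0.0515, 0.3047]
orientation: [-0.0, 2.221, -2.221]
force: [0.7, -0.5, -1.2]
width: 0.0075
```

>>> {"op": "drive_tool", "data": {
  "deltas": [
    {"dx": 0.018,"dy": 0,"dz": 0.036,"twist": 0,"grip": -1},
    {"dx": 0.018,"dy": 0,"dz": 0.036,"twist": 0,"grip": -1},
    {"dx": 0.018,"dy": 0,"dz": 0.036,"twist": 0,"grip": -1},
    {"dx": 0.015,"dy": 0,"dz": 0.021,"twist": 0,"grip": -1},
    {"dx": 0,"dy": 0,"dz": 0,"twist": 0,"grip": -1}
  ]
}}

```text
clock: 6.45
tcp_pos: [0.4543, -0.1813, 0.3047]
orientation: [-0.003, -2.22, 2.22]
force: [0.3, 0.3, -1.7]
width: 0.0073
```

```bash
python3 w.py w5 wrist -n
```

```text
6.45 [ 0.45427489 -0.18134583  0.30469492] [-0.45  0.28  1.8  -0.    1.06  1.12]
red [132. 219.] 35161 ztop 0.1429 circ [ 0.4577 -0.1197  0.0618  0.05  ] rms 0.0055 arc 0.76
   tilt normal [0.022 0.032 0.999] zc 0.1428
red [466. 212.] 9833 ztop 0.0512 circ [ 0.4417 -0.3687  0.0503  0.05  ] rms 0.0022 arc 0.76
   tilt normal [-0.    -0.003  1.   ] zc 0.0501
blue [350.  16.] 3935 ztop 0.0514 circ [ 0.6444 -0.2466  0.063   0.05  ] rms 0.0022 arc 0.3
   tilt normal [-0.005  0.002  1.   ] zc 0.0502
```

View pics/w5.png

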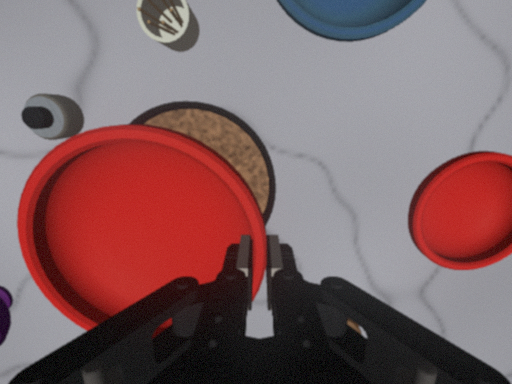

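>>> {"op": "drive_tool", "data": {
  "deltas": [
    {"dx": -0.001,"dy": 0.02,"dz": -0.002,"twist": 0,"grip": -1},
    {"dx": 0,"dy": 0.03,"dz": 0,"twist": 0,"grip": -1},
    {"dx": 0,"dy": 0.02,"dz": 0,"twist": 0,"grip": -1},
    {"dx": 0,"dy": 0.01,"dz": 0,"twist": 0,"grip": -1},
    {"dx": 0,"dy": 0.003,"dz": 0,"twist": 0,"grip": -1}
  ]
}}

```text
clock: 7.0
tcp_pos: [0.4569, -0.1767, 0.221]
orientation: [-0.003, 2.222, -2.221]
force: [-0.7, 0.4, -0.6]
width: 0.0076
```

>>> {"op": "drive_tool", "data": {
  "deltas": [
    {"dx": 0,"dy": 0.001,"dz": 0,"twist": 0,"grip": -1},
    {"dx": 0,"dy": 0.001,"dz": 0,"twist": 0,"grip": -1},
    {"dx": 0,"dy": 0,"dz": 0,"twist": 0,"grip": -1}
  ]
}}

```text
clock: 7.3
tcp_pos: [0.4568, -0.1773, 0.2203]
orientation: [0.001, 2.22, -2.221]
force: [0.4, 0.9, -1.2]
width: 0.0072
```

>>> {"op": "drive_tool", "data": {
  "deltas": [
    {"dx": 0,"dy": 0.001,"dz": 0,"twist": 0,"grip": -1},
    {"dx": 0,"dy": 0,"dz": 0,"twist": 0,"grip": -1}
  ]
}}

```text
clock: 7.5
tcp_pos: [0.4567, -0.1773, 0.2189]
orientation: [-0.0, 2.221, -2.221]
force: [-0.4, -0.5, -1.3]
width: 0.0074
```

>>> {"op": "drive_tool", "data": {
  "deltas": [
    {"dx": 0,"dy": 0.001,"dz": 0,"twist": 0,"grip": -1},
    {"dx": 0,"dy": 0,"dz": 0,"twist": 0,"grip": -1}
  ]
}}

```text
clock: 7.7
tcp_pos: [0.4567, -0.1773, 0.2178]
orientation: [-0.0, 2.221, -2.221]
force: [-0.3, -0.6, -0.2]
width: 0.0072
```

>>> {"op": "drive_tool", "data": {
  "deltas": [
    {"dx": 0,"dy": 0.001,"dz": 0,"twist": 0,"grip": -1},
    {"dx": 0,"dy": 0,"dz": 0,"twist": 0,"grip": -1}
  ]
}}

```text
clock: 7.9
tcp_pos: [0.4568, -0.1775, 0.2171]
orientation: [0.001, 2.22, -2.222]
force: [-1.5, -3.0, 5.4]
width: 0.0073
```

Contact at 5 N. I'll release with a modest opening and retreat upward.

>>> {"op": "drive_tool", "data": {
  "deltas": [
    {"dx": 0,"dy": 0,"dz": 0,"twist": 0,"grip": -0.6},
    {"dx": 0,"dy": 0,"dz": 0,"twist": 0,"grip": -0.3},
    {"dx": 0,"dy": 0,"dz": 0,"twist": 0,"grip": -0.2},
    {"dx": 0,"dy": -0.02,"dz": 0,"twist": 0,"grip": -0.2},
    {"dx": 0,"dy": -0.04,"dz": 0,"twist": 0,"grip": -0.1}
  ]
}}

```text
clock: 8.4
tcp_pos: [0.4561, -0.177, 0.2751]
orientation: [0.006, -2.222, 2.216]
force: [-0.1, -0.2, 1.0]
width: 0.0382
```

>>> {"op": "drive_tool", "data": {
  "deltas": [
    {"dx": 0,"dy": -0.04,"dz": 0.03,"twist": 0,"grip": 0},
    {"dx": 0,"dy": -0.04,"dz": 0.03,"twist": 0,"grip": 0},
    {"dx": 0.004,"dy": -0.03,"dz": 0.03,"twist": 0,"grip": 0},
    {"dx": 0.005,"dy": 0,"dz": 0.03,"twist": 0,"grip": 0},
    {"dx": 0.005,"dy": 0,"dz": 0,"twist": 0,"grip": 0}
  ]
}}

```text
clock: 8.9
tcp_pos: [0.4421, -0.2997, 0.3871]
orientation: [-0.003, -2.22, 2.222]
force: [0.5, 0.2, -1.3]
width: 0.0423
```

```bash
python3 w.py w6 wrist -n
```

```text
8.9 [ 0.44211185 -0.29970459  0.38711393] [-0.66  0.28  1.59 -0.    1.27  0.91]
red [ 92. 161.] 11380 ztop 0.0564 circ [ 0.4594 -0.1163  0.0624  0.05  ] rms 0.0022 arc 1.0
   tilt normal [-0.001  0.001  1.   ] zc 0.0553
red [321. 176.] 6774 ztop 0.0514 circ [ 0.4415 -0.3703  0.0501  0.05  ] rms 0.002 arc 1.0
   tilt normal [-0.001 -0.003  1.   ] zc 0.0505
blue [208.  18.] 3546 ztop 0.0514 circ [ 0.6447 -0.248   0.0627  0.05  ] rms 0.002 arc 0.41
   tilt normal [-0.004 -0.002  1.   ] zc 0.0505
```

View pics/w6.png

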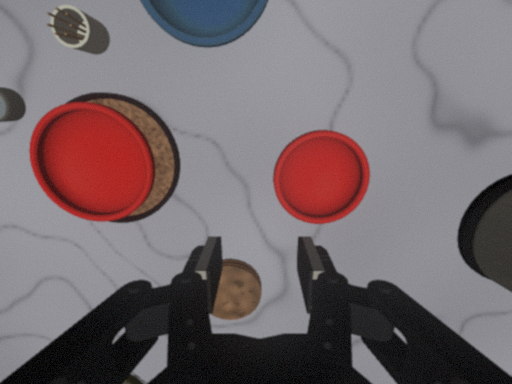

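>>> {"op": "drive_tool", "data": {
  "deltas": [
    {"dx": 0.0,"dy": 0.02,"dz": 0.019,"twist": 0,"grip": 0},
    {"dx": 0,"dy": 0.045,"dz": 0,"twist": 0,"grip": 0},
    {"dx": 0,"dy": 0.045,"dz": 0,"twist": 0,"grip": 0},
    {"dx": 0,"dy": 0.035,"dz": 0,"twist": 0,"grip": 0},
    {"dx": 0,"dy": 0.01,"dz": 0,"twist": 0,"grip": 0}
  ]
}}

```text
clock: 9.45
tcp_pos: [0.4422, -0.3149, 0.2279]
orientation: [0.007, -2.224, 2.215]
force: [-0.2, 0.3, 0.4]
width: 0.0428
```

>>> {"op": "drive_tool", "data": {
  "deltas": [
    {"dx": 0,"dy": 0.004,"dz": 0,"twist": 0,"grip": 0},
    {"dx": 0,"dy": 0,"dz": 0,"twist": 0,"grip": 0},
    {"dx": 0,"dy": 0,"dz": 0,"twist": 0,"grip": 0}
  ]
}}

```text
clock: 9.75
tcp_pos: [0.4431, -0.3164, 0.2294]
orientation: [0.002, 2.218, -2.222]
force: [-0.5, -0.4, 0.2]
width: 0.0429
```

```bash
python3 w.py w7 wrist -n
```

```text
9.75 [ 0.44312461 -0.31638695  0.22941279] [-0.69  0.5   1.69  0.    0.95  0.88]
red [ 13. 231.] 3049 ztop 0.0566 circ [ 0.4622 -0.1061  0.0733  0.05  ] rms 0.0019 arc 0.24
   tilt normal [ 0.001 -0.041  0.999] zc 0.0552
red [352. 224.] 18938 ztop 0.0515 circ [ 0.4421 -0.3703  0.0499  0.05  ] rms 0.006 arc 0.81
   tilt normal [ 0.008 -0.016  1.   ] zc 0.0518
```

View pics/w7.png

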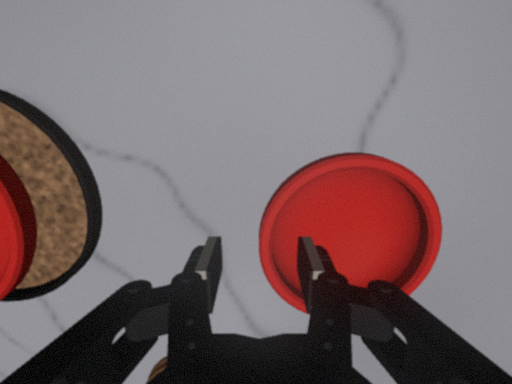

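>>> {"op": "drive_tool", "data": {
  "deltas": [
    {"dx": 0.001,"dy": 0.008,"dz": 0.003,"twist": 0,"grip": 0},
    {"dx": 0,"dy": 0.008,"dz": 0,"twist": 0,"grip": 0},
    {"dx": 0,"dy": 0,"dz": 0,"twist": 0,"grip": 0}
  ]
}}

```text
clock: 10.1
tcp_pos: [0.4414, -0.3192, 0.2104]
orientation: [0.002, -2.222, 2.219]
force: [-0.9, -1.2, -0.0]
width: 0.0427
```

>>> {"op": "drive_tool", "data": {
  "deltas": [
    {"dx": 0,"dy": 0,"dz": 0,"twist": 0,"grip": -0.5},
    {"dx": 0,"dy": 0,"dz": 0,"twist": 0,"grip": -1},
    {"dx": 0,"dy": 0,"dz": 0,"twist": 0,"grip": -1},
    {"dx": 0,"dy": 0,"dz": 0,"twist": 0,"grip": -1},
    {"dx": 0,"dy": 0,"dz": 0,"twist": 0,"grip": -1}
  ],
  "force": 60
}}

```text
clock: 10.6
tcp_pos: [0.4418, -0.3193, 0.2119]
orientation: [-0.0, 2.221, -2.221]
force: [-0.9, 1.1, 2.3]
width: 0.0061
```

>>> {"op": "drive_tool", "data": {
  "deltas": [
    {"dx": 0,"dy": -0.005,"dz": 0,"twist": 0,"grip": -1},
    {"dx": 0,"dy": -0.015,"dz": 0,"twist": 0,"grip": -1},
    {"dx": 0,"dy": -0.03,"dz": 0,"twist": 0,"grip": -1},
    {"dx": 0,"dy": -0.03,"dz": 0,"twist": 0,"grip": -1},
    {"dx": 0,"dy": -0.015,"dz": 0,"twist": 0,"grip": -1}
  ]
}}

```text
clock: 11.1
tcp_pos: [0.4418, -0.3193, 0.3105]
orientation: [0.003, 2.217, -2.222]
force: [1.2, -0.6, -1.3]
width: 0.0061
```

```bash
python3 w.py w8 wrist -n
```

```text
11.1 [ 0.44184314 -0.31934881  0.31047568] [-0.69  0.38  1.64 -0.    1.11  0.88]
red [ 43. 181.] 12378 ztop 0.0562 circ [ 0.4597 -0.1171  0.0621  0.05  ] rms 0.0023 arc 0.62
   tilt normal [ 0.001 -0.     1.   ] zc 0.0552
red [362. 234.] 20939 ztop 0.1501 circ [ 0.4396 -0.3693  0.05    0.05  ] rms 0.0056 arc 0.76
   tilt normal [ 0.026 -0.029  0.999] zc 0.1504
blue [160.   9.] 1587 ztop 0.0519 circ [ 0.6511 -0.2479  0.0691  0.05  ] rms 0.002 arc 0.22
   tilt normal [-0.002  0.     1.   ] zc 0.0505
```

View pics/w8.png

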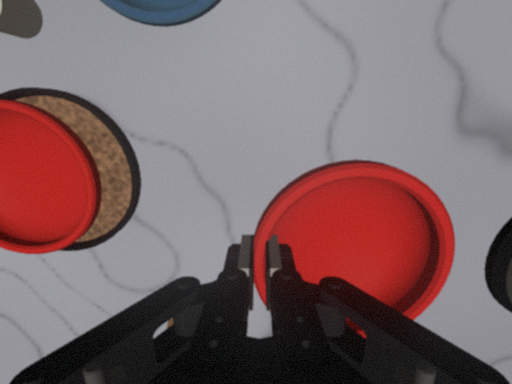

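>>> {"op": "drive_tool", "data": {
  "deltas": [
    {"dx": 0,"dy": 0,"dz": -0.02,"twist": 0,"grip": -1},
    {"dx": -0.003,"dy": 0,"dz": -0.04,"twist": 0,"grip": -1},
    {"dx": -0.003,"dy": 0,"dz": -0.045,"twist": 0,"grip": -1},
    {"dx": -0.003,"dy": 0,"dz": -0.045,"twist": 0,"grip": -1},
    {"dx": -0.003,"dy": 0,"dz": -0.045,"twist": 0,"grip": -1}
  ]
}}

```text
clock: 11.65
tcp_pos: [0.4533, -0.1226, 0.307]
orientation: [0.0, 2.221, -2.221]
force: [1.5, 0.2, -1.0]
width: 0.0062
```

>>> {"op": "drive_tool", "data": {
  "deltas": [
    {"dx": -0.003,"dy": 0,"dz": -0.035,"twist": 0,"grip": -1},
    {"dx": -0.003,"dy": 0,"dz": -0.02,"twist": 0,"grip": -1},
    {"dx": 0,"dy": 0,"dz": -0.003,"twist": 0,"grip": -1},
    {"dx": 0,"dy": 0,"dz": 0,"twist": 0,"grip": -1}
  ]
}}

```text
clock: 12.05
tcp_pos: [0.4595, -0.0662, 0.3068]
orientation: [-0.002, 2.221, -2.221]
force: [-0.6, -0.1, -0.7]
width: 0.0061
```

```bash
python3 w.py w9 wrist -n; python3 -c "
from h import *;im,d=viewer.camera('scene');save('s9.png',cv2.resize(im[100:260,120:320],(750,600)))"
```

```text
12.05 [ 0.45954614 -0.06617059  0.30684849] [-0.22  0.22  1.86 -0.    1.05  1.35]
red [346. 216.] 28177 ztop 0.1461 circ [ 0.457  -0.1157  0.05    0.05  ] rms 0.0057 arc 0.76
   tilt normal [ 0.032 -0.034  0.999] zc 0.1466
red [ 64. 215.] 6832 ztop 0.0516 circ [0.4443 0.1045 0.0384 0.05  ] rms 0.0021 arc 1.0
   tilt normal [-0.002  0.004  1.   ] zc 0.0504
blue [479.  21.] 2993 ztop 0.0513 circ [-1.0277835e+03  5.1281580e+02  1.1492420e+03  5.0000000e-02] rms 0.0032 arc 0.03
   tilt normal [-0.09   0.052  0.995] zc 0.0499
```

View pics/w9.png

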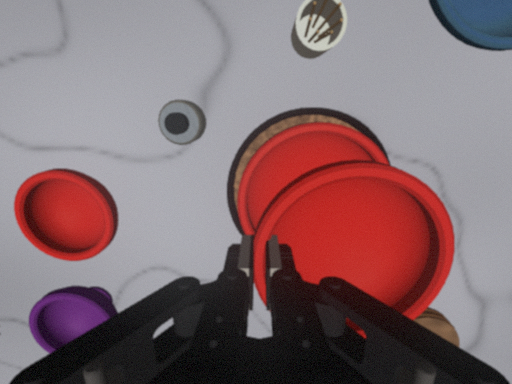

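View pics/s9.png

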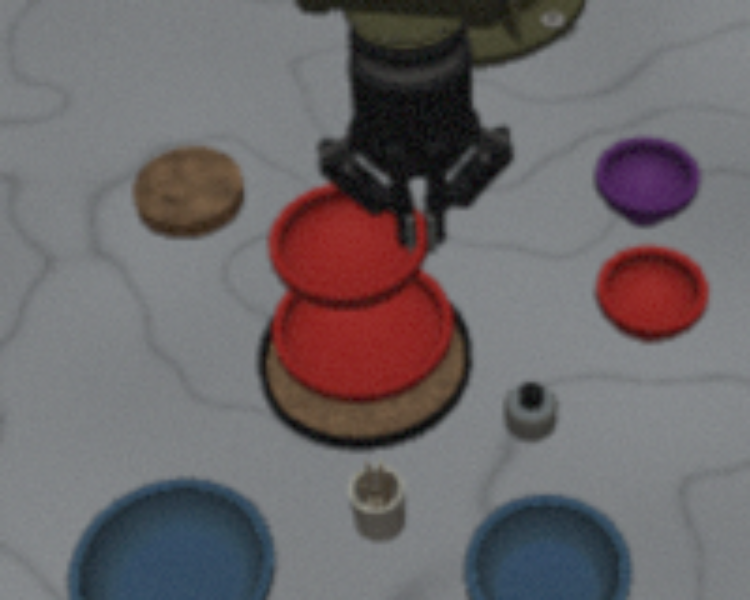

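>>> {"op": "drive_tool", "data": {
  "deltas": [
    {"dx": -0.001,"dy": 0.015,"dz": 0,"twist": 0,"grip": -1},
    {"dx": 0,"dy": 0.025,"dz": 0,"twist": 0,"grip": -1},
    {"dx": 0,"dy": 0.02,"dz": 0,"twist": 0,"grip": -1},
    {"dx": 0,"dy": 0.006,"dz": 0,"twist": 0,"grip": -1},
    {"dx": 0,"dy": 0,"dz": 0,"twist": 0,"grip": -1}
  ]
}}

```text
clock: 12.65
tcp_pos: [0.4605, -0.0669, 0.2403]
orientation: [0.001, -2.221, 2.22]
force: [0.1, 0.6, -0.5]
width: 0.0061
```

>>> {"op": "drive_tool", "data": {
  "deltas": [
    {"dx": 0,"dy": 0.002,"dz": 0,"twist": 0,"grip": -1},
    {"dx": 0,"dy": 0,"dz": 0,"twist": 0,"grip": -1}
  ]
}}

```text
clock: 12.85
tcp_pos: [0.4608, -0.0665, 0.2394]
orientation: [0.001, 2.22, -2.221]
force: [-0.2, -0.7, -0.8]
width: 0.0062
```

>>> {"op": "drive_tool", "data": {
  "deltas": [
    {"dx": 0,"dy": 0.001,"dz": 0,"twist": 0,"grip": -1},
    {"dx": 0,"dy": 0,"dz": 0,"twist": 0,"grip": -1}
  ]
}}

```text
clock: 13.05
tcp_pos: [0.4607, -0.0663, 0.238]
orientation: [0.0, 2.221, -2.221]
force: [0.1, 0.4, -1.6]
width: 0.006
```

>>> {"op": "drive_tool", "data": {
  "deltas": [
    {"dx": 0,"dy": 0.001,"dz": 0,"twist": 0,"grip": -1},
    {"dx": 0,"dy": 0,"dz": 0,"twist": 0,"grip": -1}
  ]
}}

```text
clock: 13.25
tcp_pos: [0.4606, -0.0662, 0.2367]
orientation: [-0.001, 2.221, -2.221]
force: [0.3, 0.6, -1.8]
width: 0.0062
```

>>> {"op": "drive_tool", "data": {
  "deltas": [
    {"dx": 0,"dy": 0.001,"dz": 0,"twist": 0,"grip": -1},
    {"dx": 0,"dy": 0,"dz": 0,"twist": 0,"grip": -1}
  ]
}}

```text
clock: 13.45
tcp_pos: [0.4606, -0.0662, 0.2356]
orientation: [-0.001, 2.221, -2.221]
force: [-0.2, 0.5, -0.5]
width: 0.0062
```

>>> {"op": "drive_tool", "data": {
  "deltas": [
    {"dx": 0,"dy": 0.001,"dz": 0,"twist": 0,"grip": -1},
    {"dx": 0,"dy": 0,"dz": 0,"twist": 0,"grip": -1}
  ]
}}

```text
clock: 13.65
tcp_pos: [0.4607, -0.0662, 0.2348]
orientation: [-0.0, 2.221, -2.221]
force: [-0.8, 1.4, 3.6]
width: 0.0065
```

>>> {"op": "drive_tool", "data": {
  "deltas": [
    {"dx": 0,"dy": 0,"dz": 0,"twist": 0,"grip": -0.6},
    {"dx": 0,"dy": 0,"dz": 0,"twist": 0,"grip": -0.3},
    {"dx": 0,"dy": 0,"dz": 0,"twist": 0,"grip": -0.2},
    {"dx": 0,"dy": -0.02,"dz": 0,"twist": 0,"grip": -0.2},
    {"dx": 0,"dy": -0.04,"dz": 0,"twist": 0,"grip": -0.1}
  ]
}}

```text
clock: 14.15
tcp_pos: [0.4601, -0.0662, 0.2933]
orientation: [0.006, -2.22, 2.218]
force: [0.2, -0.1, 0.3]
width: 0.0381
```

>>> {"op": "drive_tool", "data": {
  "deltas": [
    {"dx": 0,"dy": -0.03,"dz": -0.03,"twist": 0,"grip": -0.1},
    {"dx": 0,"dy": -0.03,"dz": -0.03,"twist": 0,"grip": -0.1},
    {"dx": 0.005,"dy": -0.02,"dz": -0.03,"twist": 0,"grip": -0.1},
    {"dx": 0.005,"dy": 0,"dz": -0.03,"twist": 0,"grip": -0.1},
    {"dx": 0.004,"dy": 0,"dz": 0,"twist": 0,"grip": -0.1}
  ]
}}

```text
clock: 14.65
tcp_pos: [0.4461, 0.056, 0.3753]
orientation: [-0.002, 2.22, -2.219]
force: [0.6, 0.2, 0.1]
width: 0.0382
```

```bash
python3 w.py w10 wrist -n
```

```text
14.65 [0.44610165 0.05595758 0.37525004] [0.04 0.1  1.83 0.   1.21 1.61]
red [419. 167.] 12492 ztop 0.0742 circ [ 0.4577 -0.1149  0.0505  0.05  ] rms 0.0022 arc 1.0
   tilt normal [-0.002 -0.002  1.   ] zc 0.0732
red [214. 181.] 4274 ztop 0.0516 circ [0.444  0.106  0.0383 0.05  ] rms 0.002 arc 1.0
   tilt normal [-0.004  0.001  1.   ] zc 0.0506
blue [ 12. 167.] 1615 ztop 0.0515 circ [0.4655 0.3475 0.0391 0.05  ] rms 0.0021 arc 0.46
   tilt normal [-0.001 -0.007  1.   ] zc 0.0503
```

View pics/w10.png

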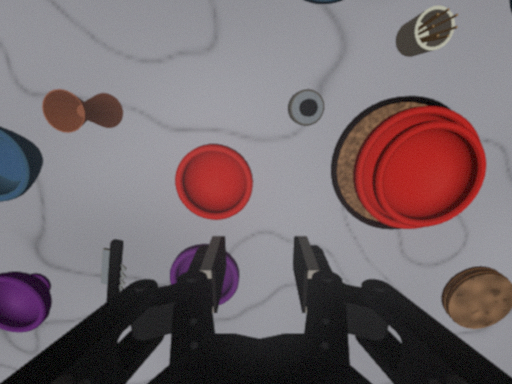

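>>> {"op": "drive_tool", "data": {
  "deltas": [
    {"dx": 0.002,"dy": 0.02,"dz": -0.011,"twist": 0,"grip": -0.1},
    {"dx": 0,"dy": 0.045,"dz": 0,"twist": 0,"grip": -0.1},
    {"dx": 0,"dy": 0.045,"dz": 0,"twist": 0,"grip": -0.1},
    {"dx": 0,"dy": 0.03,"dz": 0,"twist": 0,"grip": -0.1},
    {"dx": 0,"dy": 0.008,"dz": 0,"twist": 0,"grip": -0.1}
  ]
}}

```text
clock: 15.2
tcp_pos: [0.4439, 0.0639, 0.2238]
orientation: [0.006, -2.218, 2.219]
force: [0.4, 0.2, 1.4]
width: 0.0387
```

>>> {"op": "drive_tool", "data": {
  "deltas": [
    {"dx": 0,"dy": 0,"dz": 0,"twist": 0,"grip": -0.1},
    {"dx": 0,"dy": 0,"dz": 0,"twist": 0,"grip": -0.1}
  ]
}}

```text
clock: 15.4
tcp_pos: [0.4451, 0.0644, 0.228]
orientation: [0.002, 2.221, -2.22]
force: [-0.7, 0.9, 0.5]
width: 0.0387
```

```bash
python3 w.py w11 wrist
```

```text
15.4 [0.44512091 0.06443023 0.22800827] [ 0.06  0.33  1.96 -0.    0.86  1.63]
red [484. 229.] 8314 ztop 0.0699 circ [-1.813049e+02  9.082047e+02  9.262754e+02  5.000000e-02] rms 0.0017 arc 0.03
red [187. 231.] 11537 ztop 0.0517 circ [0.4447 0.1058 0.038  0.05  ] rms 0.0043 arc 0.89
```

View pics/w11.png

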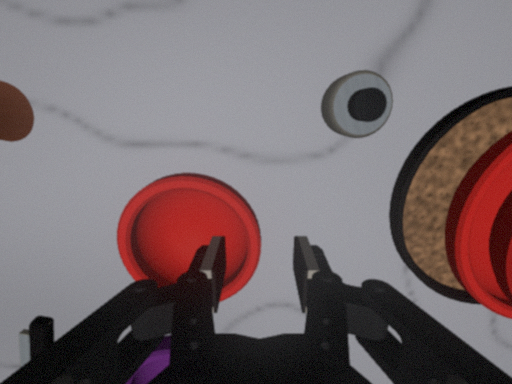

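>>> {"op": "drive_tool", "data": {
  "deltas": [
    {"dx": 0.001,"dy": 0.008,"dz": -0.003,"twist": 0,"grip": -0.1},
    {"dx": 0,"dy": 0.006,"dz": 0,"twist": 0,"grip": -0.1},
    {"dx": 0,"dy": 0,"dz": 0,"twist": 0,"grip": -0.1}
  ]
}}

```text
clock: 15.75
tcp_pos: [0.4433, 0.0678, 0.2121]
orientation: [0.002, -2.221, 2.221]
force: [-0.1, 0.3, 0.1]
width: 0.0384
```

>>> {"op": "drive_tool", "data": {
  "deltas": [
    {"dx": 0,"dy": 0,"dz": 0,"twist": 0,"grip": -0.5},
    {"dx": 0,"dy": 0,"dz": 0,"twist": 0,"grip": -1},
    {"dx": 0,"dy": 0,"dz": 0,"twist": 0,"grip": -1},
    {"dx": 0,"dy": 0,"dz": 0,"twist": 0,"grip": -1},
    {"dx": 0,"dy": 0,"dz": 0,"twist": 0,"grip": -1}
  ],
  "force": 60
}}

```text
clock: 16.25
tcp_pos: [0.4436, 0.0677, 0.2129]
orientation: [-0.0, 2.221, -2.221]
force: [-0.4, -1.6, 1.3]
width: 0.0063
```

>>> {"op": "drive_tool", "data": {
  "deltas": [
    {"dx": 0,"dy": -0.005,"dz": 0,"twist": 0,"grip": -1},
    {"dx": 0,"dy": -0.015,"dz": 0,"twist": 0,"grip": -1},
    {"dx": 0,"dy": -0.03,"dz": 0,"twist": 0,"grip": -1},
    {"dx": 0,"dy": -0.035,"dz": 0,"twist": 0,"grip": -1},
    {"dx": 0,"dy": -0.025,"dz": 0,"twist": 0,"grip": -1}
  ]
}}

```text
clock: 16.75
tcp_pos: [0.4435, 0.0677, 0.325]
orientation: [0.001, 2.221, -2.22]
force: [0.3, -0.3, -1.1]
width: 0.0063
```

```bash
python3 w.py w12 wrist
```

```text
16.75 [0.44350686 0.06770687 0.32496841] [0.07 0.16 1.89 0.   1.09 1.64]
red [454. 176.] 15555 ztop 0.0739 circ [ 0.4577 -0.1144  0.0503  0.05  ] rms 0.0023 arc 0.7
red [181. 235.] 12941 ztop 0.164 circ [0.4448 0.1054 0.0381 0.05  ] rms 0.0044 arc 0.73
```

View pics/w12.png

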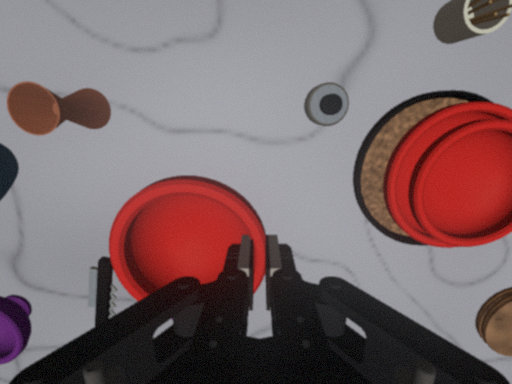

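>>> {"op": "drive_tool", "data": {
  "deltas": [
    {"dx": 0,"dy": 0,"dz": 0.02,"twist": 0,"grip": -1},
    {"dx": -0.003,"dy": 0,"dz": 0.04,"twist": 0,"grip": -1},
    {"dx": -0.003,"dy": 0,"dz": 0.045,"twist": 0,"grip": -1},
    {"dx": -0.003,"dy": 0,"dz": 0.045,"twist": 0,"grip": -1},
    {"dx": -0.003,"dy": 0,"dz": 0.04,"twist": 0,"grip": -1}
  ]
}}

```text
clock: 17.3
tcp_pos: [0.4553, -0.1242, 0.3229]
orientation: [0.0, 2.221, -2.221]
force: [0.5, 0.2, -0.0]
width: 0.0067
```

>>> {"op": "drive_tool", "data": {
  "deltas": [
    {"dx": -0.002,"dy": 0,"dz": 0.023,"twist": 0,"grip": -1},
    {"dx": 0,"dy": 0,"dz": 0.008,"twist": 0,"grip": -1},
    {"dx": 0,"dy": 0.01,"dz": 0,"twist": 0,"grip": -1},
    {"dx": 0,"dy": 0.02,"dz": 0,"twist": 0,"grip": -1},
    {"dx": 0,"dy": 0,"dz": 0,"twist": 0,"grip": -1}
  ]
}}

```text
clock: 17.8
tcp_pos: [0.4571, -0.1519, 0.2902]
orientation: [0.006, -2.222, 2.218]
force: [0.2, 0.3, 0.7]
width: 0.0063
```

```bash
python3 w.py w13 wrist
```

```text
17.8 [ 0.4571063  -0.15193445  0.29022095] [-0.4   0.28  1.83  0.    1.03  1.17]
red [200. 205.] 23643 ztop 0.1287 circ [ 0.4577 -0.1141  0.0381  0.05  ] rms 0.0045 arc 0.73
blue [402.  15.] 3947 ztop 0.0515 circ [ 0.6457 -0.246   0.0643  0.05  ] rms 0.0022 arc 0.3
```

View pics/w13.png

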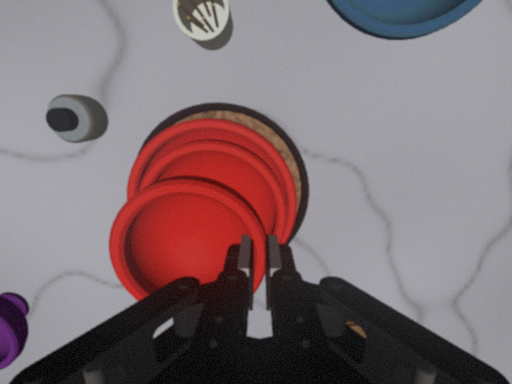

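Centred. Now I'll lower in from 0.290 towards 0.254.

>>> {"op": "drive_tool", "data": {
  "deltas": [
    {"dx": 0,"dy": 0.012,"dz": 0.001,"twist": 0,"grip": -1},
    {"dx": 0,"dy": 0.012,"dz": 0,"twist": 0,"grip": -1},
    {"dx": 0,"dy": 0.006,"dz": 0,"twist": 0,"grip": -1},
    {"dx": 0,"dy": 0,"dz": 0,"twist": 0,"grip": -1},
    {"dx": 0,"dy": 0,"dz": 0,"twist": 0,"grip": -1}
  ]
}}

```text
clock: 18.35
tcp_pos: [0.4577, -0.1543, 0.2628]
orientation: [-0.0, 2.221, -2.221]
force: [-0.2, -0.1, -0.5]
width: 0.0061
```

>>> {"op": "drive_tool", "data": {
  "deltas": [
    {"dx": 0,"dy": 0.002,"dz": 0,"twist": 0,"grip": -1},
    {"dx": 0,"dy": 0,"dz": 0,"twist": 0,"grip": -1}
  ]
}}

```text
clock: 18.55
tcp_pos: [0.4577, -0.1543, 0.2608]
orientation: [-0.0, 2.221, -2.221]
force: [-0.2, 0.2, -0.7]
width: 0.0063
```

>>> {"op": "drive_tool", "data": {
  "deltas": [
    {"dx": 0,"dy": 0.001,"dz": 0,"twist": 0,"grip": -1},
    {"dx": 0,"dy": 0,"dz": 0,"twist": 0,"grip": -1}
  ]
}}

```text
clock: 18.75
tcp_pos: [0.4577, -0.1543, 0.2597]
orientation: [-0.0, 2.221, -2.221]
force: [-0.7, 0.0, -0.2]
width: 0.0065
```

>>> {"op": "drive_tool", "data": {
  "deltas": [
    {"dx": 0,"dy": 0.001,"dz": 0,"twist": 0,"grip": -1},
    {"dx": 0,"dy": 0,"dz": 0,"twist": 0,"grip": -1}
  ]
}}

```text
clock: 18.95
tcp_pos: [0.4576, -0.1543, 0.2586]
orientation: [-0.001, 2.221, -2.221]
force: [0.2, 0.1, -0.5]
width: 0.0066
```

>>> {"op": "drive_tool", "data": {
  "deltas": [
    {"dx": 0,"dy": 0.002,"dz": 0,"twist": 0,"grip": -1},
    {"dx": 0,"dy": 0,"dz": 0,"twist": 0,"grip": -1},
    {"dx": 0,"dy": 0.001,"dz": 0,"twist": 0,"grip": -1},
    {"dx": 0,"dy": 0,"dz": 0,"twist": 0,"grip": -1}
  ]
}}

```text
clock: 19.35
tcp_pos: [0.4576, -0.1543, 0.2556]
orientation: [-0.001, 2.221, -2.221]
force: [-0.0, -0.1, -0.6]
width: 0.0061
```

>>> {"op": "drive_tool", "data": {
  "deltas": [
    {"dx": 0,"dy": 0.001,"dz": 0,"twist": 0,"grip": -1},
    {"dx": 0,"dy": 0,"dz": 0,"twist": 0,"grip": -1}
  ]
}}

```text
clock: 19.55
tcp_pos: [0.4576, -0.1543, 0.2546]
orientation: [-0.001, 2.221, -2.221]
force: [-0.0, -0.2, -0.7]
width: 0.0061
```

>>> {"op": "drive_tool", "data": {
  "deltas": [
    {"dx": 0,"dy": 0.001,"dz": 0,"twist": 0,"grip": -1},
    {"dx": 0,"dy": 0,"dz": 0,"twist": 0,"grip": -1}
  ]
}}

```text
clock: 19.75
tcp_pos: [0.4577, -0.1544, 0.2539]
orientation: [0.0, 2.221, -2.221]
force: [-0.9, -1.4, 1.9]
width: 0.0057
```

>>> {"op": "drive_tool", "data": {
  "deltas": [
    {"dx": 0,"dy": 0,"dz": 0,"twist": 0,"grip": -0.6},
    {"dx": 0,"dy": 0,"dz": 0,"twist": 0,"grip": -0.3},
    {"dx": 0,"dy": 0,"dz": 0,"twist": 0,"grip": -0.2},
    {"dx": 0,"dy": -0.02,"dz": 0,"twist": 0,"grip": -0.2},
    {"dx": 0,"dy": -0.04,"dz": 0,"twist": 0,"grip": -0.2}
  ]
}}

```text
clock: 20.25
tcp_pos: [0.4572, -0.1541, 0.3122]
orientation: [0.006, -2.222, 2.217]
force: [0.8, 0.4, -0.3]
width: 0.034
```

>>> {"op": "drive_tool", "data": {
  "deltas": [
    {"dx": 0,"dy": -0.04,"dz": 0,"twist": 0,"grip": -0.1},
    {"dx": -0.03,"dy": -0.03,"dz": -0.01,"twist": 0,"grip": 0},
    {"dx": -0.04,"dy": 0,"dz": -0.02,"twist": 0,"grip": 0},
    {"dx": -0.04,"dy": 0,"dz": -0.02,"twist": 0,"grip": 0},
    {"dx": -0.04,"dy": 0,"dz": -0.02,"twist": 0,"grip": 0}
  ]
}}

```text
clock: 20.75
tcp_pos: [0.6089, -0.0832, 0.3839]
orientation: [0.0, 2.221, -2.221]
force: [0.0, -2.0, 0.4]
width: 0.0427
```

>>> {"op": "drive_tool", "data": {
  "deltas": [
    {"dx": -0.02,"dy": 0,"dz": -0.01,"twist": 0,"grip": 0},
    {"dx": 0,"dy": 0,"dz": 0,"twist": 0,"grip": 0}
  ]
}}

```text
clock: 20.95
tcp_pos: [0.6292, -0.0726, 0.3825]
orientation: [-0.004, 2.221, -2.22]
force: [-0.1, -0.4, 0.4]
width: 0.0426
```

```bash
python3 w.py w14 wrist -n
```

```text
20.95 [ 0.62924858 -0.07262273  0.3825344 ] [-0.17  0.5   1.29  0.    1.35  1.4 ]
red [275. 302.] 4156 ztop 0.0922 circ [ 0.5536 -0.0096  0.1097  0.05  ] rms 0.0073 arc 0.22
   tilt normal [-0.589 -0.615  0.525] zc 0.1209
blue [197. 137.] 1641 ztop 0.0519 circ [ 0.6718 -0.0032  0.0503  0.05  ] rms 0.0017 arc 1.0
   tilt normal [-0.001 -0.001  1.   ] zc 0.0506
blue [417. 159.] 10306 ztop 0.051 circ [ 0.6452 -0.2458  0.0621  0.05  ] rms 0.0019 arc 1.0
   tilt normal [-0.001 -0.005  1.   ] zc 0.0501
blue [200. 138.] 3358 ztop 0.0238 circ [ 0.6704 -0.0031  0.0352  0.05  ] rms 0.0036 arc 1.0
   tilt normal [0.032 0.    0.999] zc 0.0213
```

View pics/w14.png

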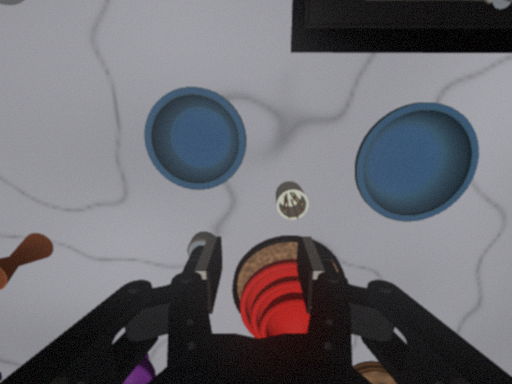

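>>> {"op": "drive_tool", "data": {
  "deltas": [
    {"dx": -0.043,"dy": 0.01,"dz": -0.018,"twist": 0,"grip": 0},
    {"dx": 0,"dy": 0.04,"dz": 0,"twist": 0,"grip": 0},
    {"dx": 0,"dy": 0.045,"dz": 0,"twist": 0,"grip": 0},
    {"dx": 0,"dy": 0.04,"dz": 0,"twist": 0,"grip": 0},
    {"dx": 0,"dy": 0.02,"dz": 0,"twist": 0,"grip": 0}
  ]
}}

```text
clock: 21.5
tcp_pos: [0.6692, -0.0568, 0.2248]
orientation: [0.005, -2.219, 2.218]
force: [-0.4, -0.9, 0.5]
width: 0.0426
```

>>> {"op": "drive_tool", "data": {
  "deltas": [
    {"dx": 0,"dy": 0,"dz": 0,"twist": 0,"grip": 0},
    {"dx": 0,"dy": 0,"dz": 0,"twist": 0,"grip": 0}
  ]
}}

```text
clock: 21.7
tcp_pos: [0.6705, -0.0567, 0.2299]
orientation: [0.001, 2.221, -2.221]
force: [-0.1, -0.6, 1.0]
width: 0.0422
```

```bash
python3 w.py w15 wrist
```

```text
21.7 [ 0.67051447 -0.0567435   0.22993885] [-0.14  0.74  1.28 -0.    1.12  1.43]
blue [169. 221.] 16597 ztop 0.0514 circ [ 0.6725 -0.0035  0.0499  0.05  ] rms 0.0048 arc 0.81
blue [487. 282.] 6811 ztop 0.0512 circ [ 0.6465 -0.2449  0.0622  0.05  ] rms 0.002 arc 0.38
```

View pics/w15.png

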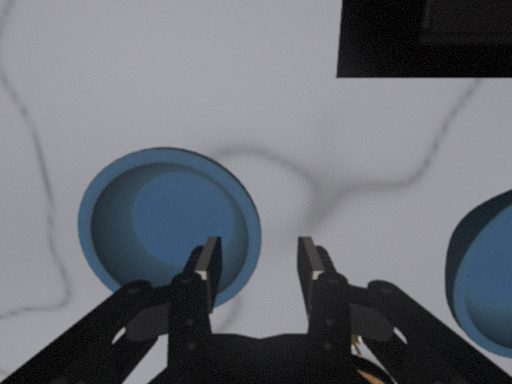

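>>> {"op": "drive_tool", "data": {
  "deltas": [
    {"dx": -0.0015,"dy": 0.008,"dz": -0.0025,"twist": 0,"grip": 0},
    {"dx": 0,"dy": 0.008,"dz": 0,"twist": 0,"grip": 0},
    {"dx": 0,"dy": 0,"dz": 0,"twist": 0,"grip": 0}
  ]
}}

```text
clock: 22.05
tcp_pos: [0.6718, -0.0535, 0.2116]
orientation: [0.002, -2.221, 2.221]
force: [-0.3, -0.3, -0.0]
width: 0.0425
```

>>> {"op": "drive_tool", "data": {
  "deltas": [
    {"dx": 0,"dy": 0,"dz": 0,"twist": 0,"grip": -0.5},
    {"dx": 0,"dy": 0,"dz": 0,"twist": 0,"grip": -1},
    {"dx": 0,"dy": 0,"dz": 0,"twist": 0,"grip": -1},
    {"dx": 0,"dy": 0,"dz": 0,"twist": 0,"grip": -1},
    {"dx": 0,"dy": 0,"dz": 0,"twist": 0,"grip": -1}
  ],
  "force": 70
}}

```text
clock: 22.55
tcp_pos: [0.6722, -0.0537, 0.2131]
orientation: [0.0, 2.221, -2.221]
force: [-0.9, -0.7, 2.8]
width: 0.0058
```

>>> {"op": "drive_tool", "data": {
  "deltas": [
    {"dx": 0,"dy": -0.005,"dz": 0,"twist": 0,"grip": -1},
    {"dx": 0,"dy": -0.015,"dz": 0,"twist": 0,"grip": -1},
    {"dx": 0,"dy": -0.03,"dz": 0,"twist": 0,"grip": -1},
    {"dx": 0,"dy": -0.03,"dz": 0,"twist": 0,"grip": -1},
    {"dx": 0,"dy": -0.02,"dz": 0,"twist": 0,"grip": -1}
  ]
}}

```text
clock: 23.05
tcp_pos: [0.6721, -0.0537, 0.3163]
orientation: [0.003, 2.219, -2.22]
force: [0.6, 0.0, -0.9]
width: 0.0054
```

```bash
python3 w.py w16 wrist
```

```text
23.05 [ 0.67211221 -0.05367892  0.31632015] [-0.13  0.65  1.22 -0.    1.27  1.44]
blue [161. 228.] 19911 ztop 0.1544 circ [ 0.6758 -0.004   0.05    0.05  ] rms 0.0047 arc 0.76
blue [459. 219.] 12004 ztop 0.0509 circ [ 0.6458 -0.2455  0.0621  0.05  ] rms 0.002 arc 0.76
```

View pics/w16.png

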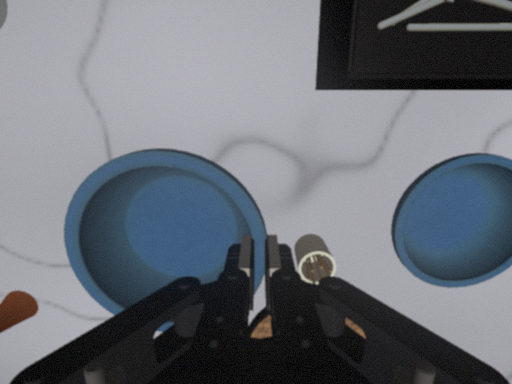

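>>> {"op": "drive_tool", "data": {
  "deltas": [
    {"dx": 0,"dy": 0,"dz": 0.02,"twist": 0,"grip": -1},
    {"dx": 0.006,"dy": 0,"dz": 0.04,"twist": 0,"grip": -1},
    {"dx": 0.006,"dy": 0,"dz": 0.045,"twist": 0,"grip": -1},
    {"dx": 0.006,"dy": 0,"dz": 0.045,"twist": 0,"grip": -1},
    {"dx": 0.006,"dy": 0,"dz": 0.045,"twist": 0,"grip": -1}
  ]
}}

```text
clock: 23.6
tcp_pos: [0.6473, -0.2512, 0.3117]
orientation: [0.002, -2.221, 2.22]
force: [1.3, 0.2, -2.0]
width: 0.0054
```

>>> {"op": "drive_tool", "data": {
  "deltas": [
    {"dx": 0.006,"dy": 0,"dz": 0.03,"twist": 0,"grip": -1},
    {"dx": 0,"dy": 0,"dz": 0.0165,"twist": 0,"grip": -1},
    {"dx": 0,"dy": 0.01,"dz": 0,"twist": 0,"grip": -1},
    {"dx": 0,"dy": 0.02,"dz": 0,"twist": 0,"grip": -1},
    {"dx": 0,"dy": 0,"dz": 0,"twist": 0,"grip": -1}
  ]
}}

```text
clock: 24.1
tcp_pos: [0.6421, -0.2939, 0.2788]
orientation: [0.007, -2.223, 2.216]
force: [-0.2, -0.3, -1.4]
width: 0.0058
```

```bash
python3 w.py w17 wrist; python3 -c "
from h import *;im,d=viewer.camera('scene');save('s17.png',cv2.resize(im[150:310,90:290],(750,600)))"
```

```text
24.1 [ 0.64212244 -0.2939256   0.27878159] [-0.48  0.76  1.12  0.    1.26  1.09]
red [ 37. 350.] 1902 ztop 0.0724 circ [-7.6378030e+02 -7.6856470e+02  1.0838297e+03  5.0000000e-02] rms 0.0014 arc 0.03
blue [173. 213.] 26131 ztop 0.1164 circ [ 0.6446 -0.2439  0.0501  0.05  ] rms 0.0043 arc 0.76
```

View pics/w17.png

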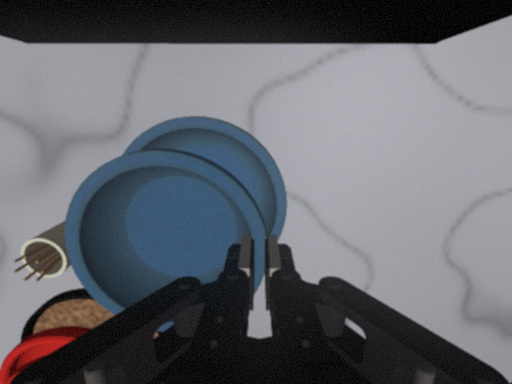

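View pics/s17.png

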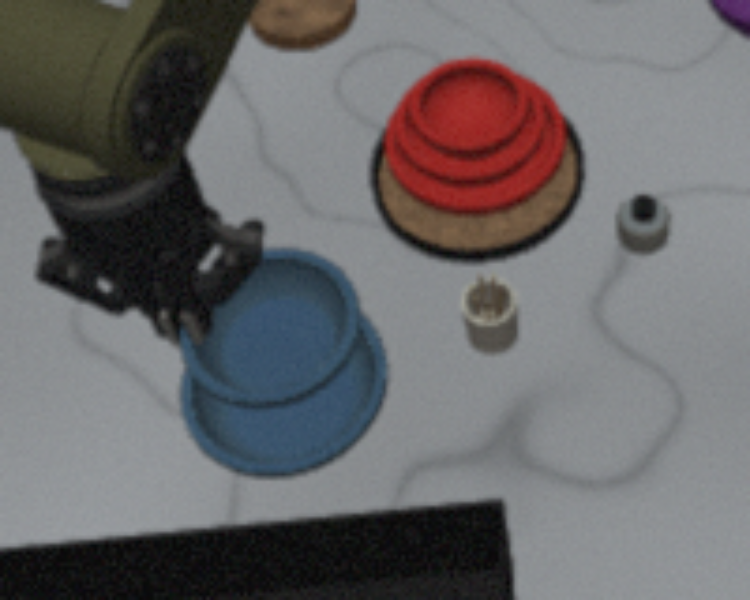

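>>> {"op": "drive_tool", "data": {
  "deltas": [
    {"dx": -0.001,"dy": 0.012,"dz": 0.0015,"twist": 0,"grip": -1},
    {"dx": 0,"dy": 0.018,"dz": 0,"twist": 0,"grip": -1},
    {"dx": 0,"dy": 0.01,"dz": 0,"twist": 0,"grip": -1},
    {"dx": 0,"dy": 0,"dz": 0,"twist": 0,"grip": -1},
    {"dx": 0,"dy": 0,"dz": 0,"twist": 0,"grip": -1}
  ]
}}

```text
clock: 24.7
tcp_pos: [0.6434, -0.2967, 0.2431]
orientation: [-0.0, 2.221, -2.221]
force: [0.7, 0.0, -0.6]
width: 0.0058
```

>>> {"op": "drive_tool", "data": {
  "deltas": [
    {"dx": 0,"dy": 0.002,"dz": 0,"twist": 0,"grip": -1},
    {"dx": 0,"dy": 0,"dz": 0,"twist": 0,"grip": -1}
  ]
}}

```text
clock: 24.9
tcp_pos: [0.6433, -0.2967, 0.2412]
orientation: [0.0, 2.221, -2.221]
force: [-0.4, -1.0, -2.2]
width: 0.0057
```

>>> {"op": "drive_tool", "data": {
  "deltas": [
    {"dx": 0,"dy": 0.001,"dz": 0,"twist": 0,"grip": -1},
    {"dx": 0,"dy": 0,"dz": 0,"twist": 0,"grip": -1}
  ]
}}

```text
clock: 25.1
tcp_pos: [0.6432, -0.2967, 0.2398]
orientation: [-0.0, 2.221, -2.221]
force: [0.2, 0.6, -2.3]
width: 0.0059
```

>>> {"op": "drive_tool", "data": {
  "deltas": [
    {"dx": 0,"dy": 0.001,"dz": 0,"twist": 0,"grip": -1},
    {"dx": 0,"dy": 0,"dz": 0,"twist": 0,"grip": -1}
  ]
}}

```text
clock: 25.3
tcp_pos: [0.6432, -0.2967, 0.2386]
orientation: [-0.001, 2.221, -2.221]
force: [1.0, 0.7, -1.0]
width: 0.0057
```

>>> {"op": "drive_tool", "data": {
  "deltas": [
    {"dx": 0,"dy": 0.003,"dz": 0,"twist": 0,"grip": -1},
    {"dx": 0,"dy": 0.003,"dz": 0,"twist": 0,"grip": -1},
    {"dx": 0,"dy": 0,"dz": 0,"twist": 0,"grip": -1},
    {"dx": 0,"dy": 0,"dz": 0,"twist": 0,"grip": -1}
  ]
}}

```text
clock: 25.7
tcp_pos: [0.6432, -0.2967, 0.2325]
orientation: [-0.001, 2.222, -2.221]
force: [0.6, -0.4, -2.0]
width: 0.0058
```

>>> {"op": "drive_tool", "data": {
  "deltas": [
    {"dx": 0,"dy": 0.001,"dz": 0,"twist": 0,"grip": -1},
    {"dx": 0,"dy": 0,"dz": 0,"twist": 0,"grip": -1}
  ]
}}

```text
clock: 25.9
tcp_pos: [0.6432, -0.2967, 0.2316]
orientation: [-0.001, 2.221, -2.221]
force: [0.3, -0.3, -1.2]
width: 0.0059
```

>>> {"op": "drive_tool", "data": {
  "deltas": [
    {"dx": 0,"dy": 0.001,"dz": 0,"twist": 0,"grip": -1},
    {"dx": 0,"dy": 0,"dz": 0,"twist": 0,"grip": -1}
  ]
}}

```text
clock: 26.1
tcp_pos: [0.6432, -0.2967, 0.2305]
orientation: [-0.001, 2.221, -2.221]
force: [-0.2, -0.1, -2.4]
width: 0.0059
```

>>> {"op": "drive_tool", "data": {
  "deltas": [
    {"dx": 0,"dy": 0.001,"dz": 0,"twist": 0,"grip": -1},
    {"dx": 0,"dy": 0,"dz": 0,"twist": 0,"grip": -1}
  ]
}}

```text
clock: 26.3
tcp_pos: [0.6432, -0.2967, 0.2295]
orientation: [-0.001, 2.221, -2.221]
force: [-0.2, -0.1, -2.3]
width: 0.006
```

>>> {"op": "drive_tool", "data": {
  "deltas": [
    {"dx": 0,"dy": 0.001,"dz": 0,"twist": 0,"grip": -1},
    {"dx": 0,"dy": 0,"dz": 0,"twist": 0,"grip": -1}
  ]
}}

```text
clock: 26.5
tcp_pos: [0.6432, -0.2968, 0.2291]
orientation: [0.0, 2.221, -2.222]
force: [-0.5, 0.2, 2.4]
width: 0.0057
```

>>> {"op": "drive_tool", "data": {
  "deltas": [
    {"dx": 0,"dy": 0,"dz": 0,"twist": 0,"grip": -0.6},
    {"dx": 0,"dy": 0,"dz": 0,"twist": 0,"grip": -0.3},
    {"dx": 0,"dy": 0,"dz": 0,"twist": 0,"grip": -0.2},
    {"dx": 0,"dy": -0.02,"dz": 0,"twist": 0,"grip": -0.2},
    {"dx": 0,"dy": -0.04,"dz": 0,"twist": 0,"grip": -0.2}
  ]
}}

```text
clock: 27.0
tcp_pos: [0.6428, -0.2965, 0.2858]
orientation: [0.007, -2.222, 2.216]
force: [1.1, -0.0, -0.2]
width: 0.034
```

>>> {"op": "drive_tool", "data": {
  "deltas": [
    {"dx": 0,"dy": -0.04,"dz": -0.02,"twist": 0,"grip": -0.1},
    {"dx": 0.005,"dy": -0.03,"dz": -0.03,"twist": 0,"grip": -0.1},
    {"dx": 0.013,"dy": -0.01,"dz": -0.046,"twist": 0,"grip": -0.1},
    {"dx": 0.013,"dy": 0,"dz": -0.046,"twist": 0,"grip": -0.1},
    {"dx": 0.013,"dy": 0,"dz": -0.046,"twist": 0,"grip": -0.1}
  ]
}}

```text
clock: 27.5
tcp_pos: [0.5982, -0.1071, 0.3692]
orientation: [0.001, 2.221, -2.221]
force: [1.3, 0.1, 0.4]
width: 0.0382
```

```bash
python3 w.py w18 wrist -n
```

```text
27.5 [ 0.59823436 -0.10707012  0.36917157] [-0.24  0.46  1.39  0.    1.29  1.33]
red [261. 292.] 6658 ztop 0.0924 circ [ 0.4612 -0.1154  0.0383  0.05  ] rms 0.0332 arc 0.78
   tilt normal [-0.731 -0.035  0.682] zc 0.1076
blue [396. 132.] 12035 ztop 0.067 circ [ 0.6455 -0.2454  0.0506  0.05  ] rms 0.0023 arc 1.0
   tilt normal [ 0.    -0.003  1.   ] zc 0.066
```

>>> {"op": "drive_tool", "data": {
  "deltas": [
    {"dx": 0.013,"dy": 0,"dz": -0.046,"twist": 0,"grip": -0.1},
    {"dx": 0.013,"dy": 0,"dz": -0.046,"twist": 0,"grip": -0.1},
    {"dx": 0.013,"dy": 0,"dz": -0.046,"twist": 0,"grip": -0.1},
    {"dx": 0.013,"dy": 0,"dz": -0.046,"twist": 0,"grip": -0.1},
    {"dx": 0.013,"dy": 0,"dz": -0.046,"twist": 0,"grip": -0.1}
  ]
}}

```text
clock: 28.05
tcp_pos: [0.5332, 0.1229, 0.3689]
orientation: [0.0, 2.221, -2.221]
force: [1.4, -0.1, 0.7]
width: 0.0384
```

>>> {"op": "drive_tool", "data": {
  "deltas": [
    {"dx": 0.013,"dy": 0,"dz": -0.046,"twist": 0,"grip": -0.1},
    {"dx": 0.013,"dy": 0,"dz": -0.046,"twist": 0,"grip": -0.1},
    {"dx": 0.013,"dy": 0,"dz": -0.046,"twist": 0,"grip": -0.1},
    {"dx": 0.013,"dy": 0,"dz": -0.046,"twist": 0,"grip": -0.1},
    {"dx": 0.013,"dy": 0,"dz": -0.046,"twist": 0,"grip": -0.1}
  ]
}}

```text
clock: 28.55
tcp_pos: [0.4681, 0.353, 0.3689]
orientation: [-0.0, 2.221, -2.221]
force: [1.1, -0.4, -0.3]
width: 0.0386
```

>>> {"op": "drive_tool", "data": {
  "deltas": [
    {"dx": 0.0,"dy": 0,"dz": 0,"twist": 0,"grip": -0.1},
    {"dx": 0,"dy": 0,"dz": 0,"twist": 0,"grip": -0.1}
  ]
}}

```text
clock: 28.75
tcp_pos: [0.4685, 0.352, 0.3685]
orientation: [-0.003, 2.22, -2.221]
force: [0.1, -0.6, -0.3]
width: 0.0385
```

```bash
python3 w.py w19 wrist
```

```text
28.75 [0.46851538 0.35196769 0.36846493] [ 0.58  0.41  1.46 -0.    1.27  2.15]
blue [262. 183.] 1209 ztop 0.0519 circ [0.465  0.3497 0.0383 0.05  ] rms 0.0017 arc 1.0
blue [261. 180.] 1663 ztop 0.0221 circ [0.4631 0.3493 0.0222 0.05  ] rms 0.0062 arc 1.0
```

View pics/w18.png

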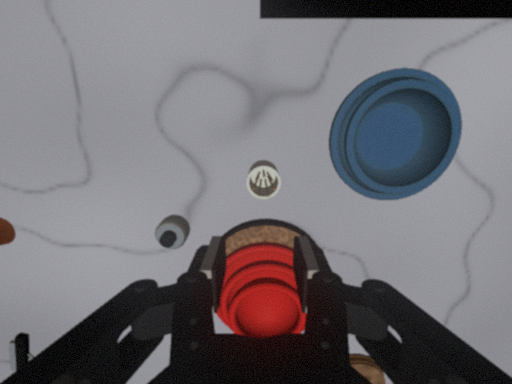

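View pics/w19.png

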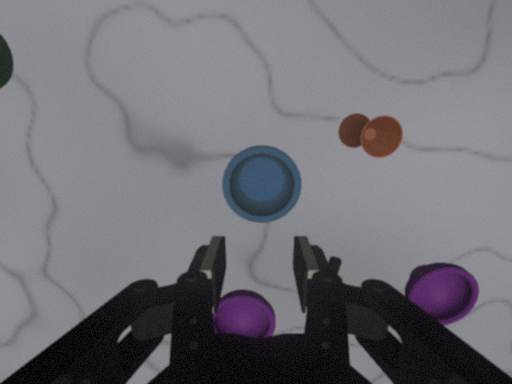

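>>> {"op": "drive_tool", "data": {
  "deltas": [
    {"dx": 0.003,"dy": 0.01,"dz": -0.037,"twist": 0,"grip": -0.1},
    {"dx": 0,"dy": 0.04,"dz": 0,"twist": 0,"grip": -0.1},
    {"dx": 0,"dy": 0.045,"dz": 0,"twist": 0,"grip": -0.1},
    {"dx": 0,"dy": 0.035,"dz": 0,"twist": 0,"grip": -0.1},
    {"dx": 0,"dy": 0.01,"dz": 0,"twist": 0,"grip": -0.1}
  ]
}}

```text
clock: 29.3
tcp_pos: [0.466, 0.3865, 0.2251]
orientation: [0.004, -2.215, 2.222]
force: [0.8, -0.2, 0.4]
width: 0.0383
```

>>> {"op": "drive_tool", "data": {
  "deltas": [
    {"dx": 0,"dy": 0,"dz": 0,"twist": 0,"grip": -0.1},
    {"dx": 0,"dy": 0,"dz": 0,"twist": 0,"grip": -0.1}
  ]
}}

```text
clock: 29.5
tcp_pos: [0.4667, 0.3881, 0.2307]
orientation: [0.003, 2.222, -2.219]
force: [0.0, -0.5, -0.4]
width: 0.0385
```

```bash
python3 w.py w20 wrist
```

```text
29.5 [0.46669518 0.38806072 0.23074661] [0.63 0.61 1.5  0.   1.03 2.2 ]
blue [324. 229.] 9503 ztop 0.0515 circ [0.4654 0.3501 0.0381 0.05  ] rms 0.0045 arc 0.89
```

View pics/w20.png

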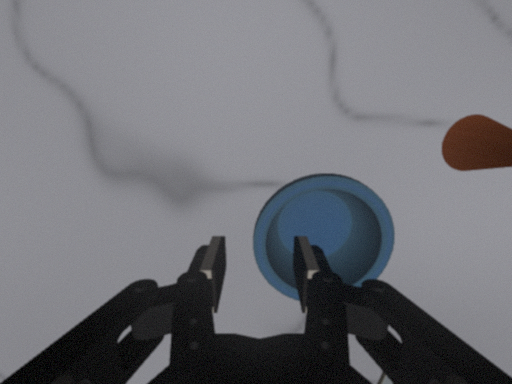

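>>> {"op": "drive_tool", "data": {
  "deltas": [
    {"dx": 0.001,"dy": 0.009,"dz": -0.001,"twist": 0,"grip": -0.1},
    {"dx": 0,"dy": 0.008,"dz": 0,"twist": 0,"grip": -0.1},
    {"dx": 0,"dy": 0,"dz": 0,"twist": 0,"grip": -0.1}
  ]
}}

```text
clock: 29.85
tcp_pos: [0.4646, 0.3891, 0.2106]
orientation: [0.002, -2.22, 2.222]
force: [0.5, -0.5, -0.2]
width: 0.0382
```

>>> {"op": "drive_tool", "data": {
  "deltas": [
    {"dx": 0,"dy": 0,"dz": 0,"twist": 0,"grip": -0.5},
    {"dx": 0,"dy": 0,"dz": 0,"twist": 0,"grip": -1},
    {"dx": 0,"dy": 0,"dz": 0,"twist": 0,"grip": -1},
    {"dx": 0,"dy": 0,"dz": 0,"twist": 0,"grip": -1},
    {"dx": 0,"dy": 0,"dz": 0,"twist": 0,"grip": -1}
  ],
  "force": 65
}}

```text
clock: 30.35
tcp_pos: [0.465, 0.3893, 0.212]
orientation: [0.0, 2.222, -2.22]
force: [-0.5, -0.2, 2.4]
width: 0.0076
```

>>> {"op": "drive_tool", "data": {
  "deltas": [
    {"dx": 0,"dy": -0.005,"dz": 0,"twist": 0,"grip": -1},
    {"dx": 0,"dy": -0.015,"dz": 0,"twist": 0,"grip": -1},
    {"dx": 0,"dy": -0.03,"dz": 0,"twist": 0,"grip": -1},
    {"dx": 0,"dy": -0.035,"dz": 0,"twist": 0,"grip": -1},
    {"dx": 0,"dy": -0.035,"dz": 0,"twist": 0,"grip": -1}
  ]
}}

```text
clock: 30.85
tcp_pos: [0.4647, 0.389, 0.3341]
orientation: [-0.0, 2.221, -2.221]
force: [-0.4, 0.2, -1.8]
width: 0.007
```

```bash
python3 w.py w21 wrist
```

```text
30.85 [0.46474381 0.38902998 0.33407364] [ 0.64  0.49  1.43 -0.    1.22  2.21]
blue [335. 236.] 11524 ztop 0.1736 circ [0.465  0.3513 0.0382 0.05  ] rms 0.004 arc 0.73
```

View pics/w21.png

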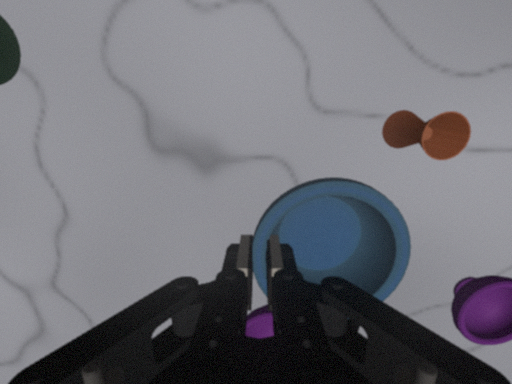

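>>> {"op": "drive_tool", "data": {
  "deltas": [
    {"dx": -0.006,"dy": 0,"dz": 0.02,"twist": 0,"grip": -1},
    {"dx": -0.012,"dy": 0,"dz": 0.04,"twist": 0,"grip": -1},
    {"dx": -0.014,"dy": 0,"dz": 0.046,"twist": 0,"grip": -1},
    {"dx": -0.014,"dy": 0,"dz": 0.046,"twist": 0,"grip": -1},
    {"dx": -0.014,"dy": 0,"dz": 0.046,"twist": 0,"grip": -1}
  ]
}}

```text
clock: 31.4
tcp_pos: [0.5251, 0.1894, 0.3327]
orientation: [0.0, 2.221, -2.22]
force: [1.1, 0.3, -1.3]
width: 0.0074
```

>>> {"op": "drive_tool", "data": {
  "deltas": [
    {"dx": -0.014,"dy": 0,"dz": 0.046,"twist": 0,"grip": -1},
    {"dx": -0.014,"dy": 0,"dz": 0.046,"twist": 0,"grip": -1},
    {"dx": -0.014,"dy": 0,"dz": 0.046,"twist": 0,"grip": -1},
    {"dx": -0.014,"dy": 0,"dz": 0.046,"twist": 0,"grip": -1},
    {"dx": -0.014,"dy": 0,"dz": 0.046,"twist": 0,"grip": -1}
  ]
}}

```text
clock: 31.9
tcp_pos: [0.5952, -0.0407, 0.3328]
orientation: [0.001, 2.221, -2.221]
force: [1.1, 0.6, 0.2]
width: 0.0077
```

>>> {"op": "drive_tool", "data": {
  "deltas": [
    {"dx": -0.014,"dy": 0,"dz": 0.046,"twist": 0,"grip": -1},
    {"dx": -0.014,"dy": 0,"dz": 0.046,"twist": 0,"grip": -1},
    {"dx": -0.012,"dy": 0,"dz": 0.04,"twist": 0,"grip": -1},
    {"dx": -0.009,"dy": 0,"dz": 0.025,"twist": 0,"grip": -1},
    {"dx": -0.002,"dy": 0,"dz": 0.01,"twist": 0,"grip": -1}
  ]
}}

```text
clock: 32.4
tcp_pos: [0.6462, -0.2082, 0.3321]
orientation: [-0.002, -2.22, 2.221]
force: [0.1, 0.4, -0.6]
width: 0.0071
```

>>> {"op": "drive_tool", "data": {
  "deltas": [
    {"dx": 0,"dy": 0.015,"dz": 0,"twist": 0,"grip": -1},
    {"dx": 0,"dy": 0.015,"dz": 0,"twist": 0,"grip": -1},
    {"dx": 0,"dy": 0,"dz": 0,"twist": 0,"grip": -1},
    {"dx": 0,"dy": 0,"dz": 0,"twist": 0,"grip": -1}
  ]
}}

```text
clock: 32.8
tcp_pos: [0.6462, -0.2046, 0.3012]
orientation: [-0.003, 2.222, -2.221]
force: [0.3, 0.5, -0.3]
width: 0.0076
```

```bash
python3 w.py w22 wrist; python3 -c "
from h import *;im,d=viewer.camera('scene');save('s22.png',cv2.resize(im[150:310,90:290],(750,600)))"
```

```text
32.8 [ 0.64618798 -0.20455049  0.30123529] [-0.36  0.67  1.22  0.    1.25  1.21]
red [161. 328.] 168 ztop 0.198 circ [5.9967 5.7426 7.9701 0.05  ] rms 0.0004 arc 0.03
blue [323. 210.] 19119 ztop 0.1403 circ [ 0.6466 -0.2421  0.0383  0.05  ] rms 0.0042 arc 0.73
```

View pics/w22.png

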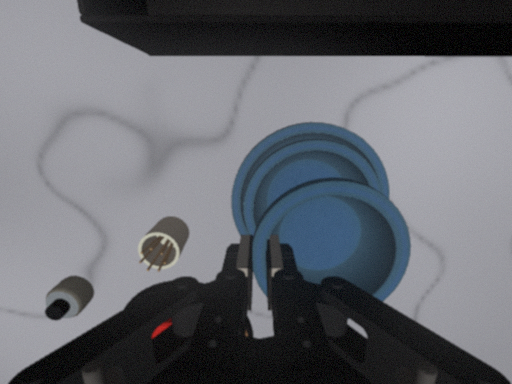

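View pics/s22.png

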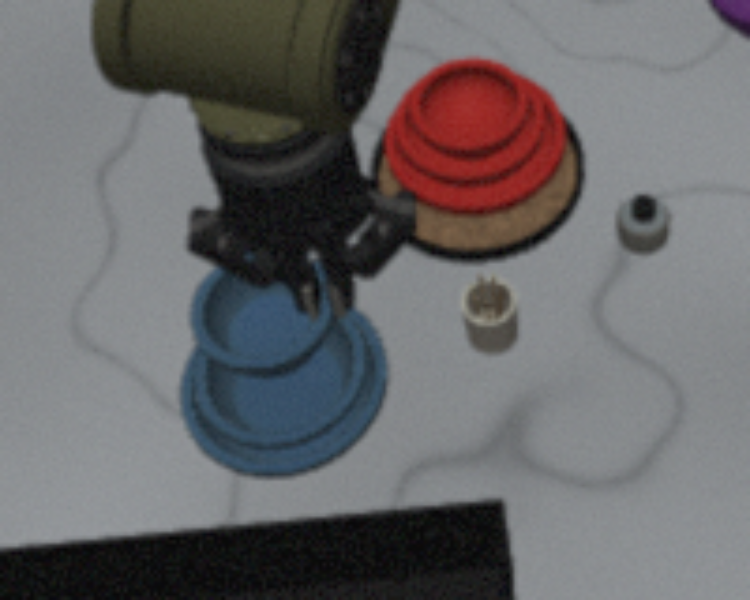

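>>> {"op": "drive_tool", "data": {
  "deltas": [
    {"dx": 0.001,"dy": 0.015,"dz": 0.003,"twist": 0,"grip": -1},
    {"dx": 0,"dy": 0.018,"dz": 0,"twist": 0,"grip": -1},
    {"dx": 0,"dy": 0.012,"dz": 0,"twist": 0,"grip": -1},
    {"dx": 0,"dy": 0.003,"dz": 0,"twist": 0,"grip": -1},
    {"dx": 0,"dy": 0,"dz": 0,"twist": 0,"grip": -1}
  ]
}}

```text
clock: 33.4
tcp_pos: [0.6452, -0.2087, 0.2532]
orientation: [0.001, -2.222, 2.221]
force: [-0.1, -0.3, -0.4]
width: 0.0075
```

>>> {"op": "drive_tool", "data": {
  "deltas": [
    {"dx": 0,"dy": 0.001,"dz": 0,"twist": 0,"grip": -1},
    {"dx": 0,"dy": 0,"dz": 0,"twist": 0,"grip": -1}
  ]
}}

```text
clock: 33.6
tcp_pos: [0.6453, -0.2087, 0.2533]
orientation: [0.001, 2.22, -2.221]
force: [-0.7, 0.0, -0.3]
width: 0.0073
```

>>> {"op": "drive_tool", "data": {
  "deltas": [
    {"dx": 0,"dy": 0.001,"dz": 0,"twist": 0,"grip": -1},
    {"dx": 0,"dy": 0,"dz": 0,"twist": 0,"grip": -1}
  ]
}}

```text
clock: 33.8
tcp_pos: [0.6452, -0.2087, 0.2519]
orientation: [-0.0, 2.221, -2.221]
force: [-0.1, -0.3, -0.2]
width: 0.0076
```

>>> {"op": "drive_tool", "data": {
  "deltas": [
    {"dx": 0,"dy": 0.001,"dz": 0,"twist": 0,"grip": -1},
    {"dx": 0,"dy": 0,"dz": 0,"twist": 0,"grip": -1}
  ]
}}

```text
clock: 34.0
tcp_pos: [0.6452, -0.2087, 0.2506]
orientation: [-0.001, 2.221, -2.221]
force: [0.5, 0.3, -0.3]
width: 0.0075
```

>>> {"op": "drive_tool", "data": {
  "deltas": [
    {"dx": 0,"dy": 0.002,"dz": 0,"twist": 0,"grip": -1},
    {"dx": 0,"dy": 0.002,"dz": 0,"twist": 0,"grip": -1},
    {"dx": 0,"dy": 0,"dz": 0,"twist": 0,"grip": -1},
    {"dx": 0,"dy": 0,"dz": 0,"twist": 0,"grip": -1}
  ]
}}

```text
clock: 34.4
tcp_pos: [0.6452, -0.2087, 0.2466]
orientation: [-0.001, 2.221, -2.221]
force: [-0.4, -0.5, -0.6]
width: 0.0075
```

>>> {"op": "drive_tool", "data": {
  "deltas": [
    {"dx": 0,"dy": 0.001,"dz": 0,"twist": 0,"grip": -1},
    {"dx": 0,"dy": 0,"dz": 0,"twist": 0,"grip": -1}
  ]
}}

```text
clock: 34.6
tcp_pos: [0.6451, -0.2087, 0.2456]
orientation: [-0.001, 2.221, -2.221]
force: [0.3, 0.7, -0.7]
width: 0.0074
```

>>> {"op": "drive_tool", "data": {
  "deltas": [
    {"dx": 0,"dy": 0.001,"dz": 0,"twist": 0,"grip": -1},
    {"dx": 0,"dy": 0,"dz": 0,"twist": 0,"grip": -1}
  ]
}}

```text
clock: 34.8
tcp_pos: [0.6452, -0.2087, 0.2445]
orientation: [-0.001, 2.221, -2.221]
force: [0.8, -1.0, -1.4]
width: 0.0073
```

>>> {"op": "drive_tool", "data": {
  "deltas": [
    {"dx": 0,"dy": 0.001,"dz": 0,"twist": 0,"grip": -1},
    {"dx": 0,"dy": 0,"dz": 0,"twist": 0,"grip": -1}
  ]
}}

```text
clock: 35.0
tcp_pos: [0.6453, -0.2086, 0.244]
orientation: [-0.0, 2.221, -2.221]
force: [-1.0, 0.9, 2.6]
width: 0.0074
```

Contact. I'll release, retreat to between the stacks and do the final check.

>>> {"op": "drive_tool", "data": {
  "deltas": [
    {"dx": 0,"dy": 0,"dz": 0,"twist": 0,"grip": -0.6},
    {"dx": 0,"dy": 0,"dz": 0,"twist": 0,"grip": -0.3},
    {"dx": 0,"dy": 0,"dz": 0,"twist": 0,"grip": -0.2},
    {"dx": 0,"dy": -0.02,"dz": 0,"twist": 0,"grip": -0.2},
    {"dx": 0,"dy": -0.04,"dz": 0,"twist": 0,"grip": -0.2}
  ]
}}

```text
clock: 35.5
tcp_pos: [0.6448, -0.2086, 0.3011]
orientation: [0.007, -2.221, 2.216]
force: [0.8, 0.5, -0.2]
width: 0.034
```

>>> {"op": "drive_tool", "data": {
  "deltas": [
    {"dx": 0,"dy": -0.04,"dz": 0,"twist": 0,"grip": 0},
    {"dx": 0.04,"dy": -0.02,"dz": 0,"twist": 0,"grip": 0},
    {"dx": 0.04,"dy": -0.02,"dz": 0,"twist": 0,"grip": 0},
    {"dx": 0.04,"dy": 0,"dz": 0,"twist": 0,"grip": 0},
    {"dx": 0.04,"dy": 0,"dz": 0,"twist": 0,"grip": 0}
  ]
}}

```text
clock: 36.0
tcp_pos: [0.4835, -0.2085, 0.3842]
orientation: [0.001, 2.22, -2.221]
force: [-0.0, -1.1, 0.1]
width: 0.0427
```

>>> {"op": "drive_tool", "data": {
  "deltas": [
    {"dx": 0.01,"dy": 0,"dz": 0,"twist": 0,"grip": 0},
    {"dx": 0,"dy": 0,"dz": 0,"twist": 0,"grip": 0},
    {"dx": 0,"dy": 0,"dz": 0,"twist": 0,"grip": 0}
  ]
}}

```text
clock: 36.3
tcp_pos: [0.4759, -0.2089, 0.3839]
orientation: [0.0, 2.221, -2.221]
force: [0.1, -0.1, 0.6]
width: 0.0428
```

```bash
python3 w.py w23 wrist -n; python3 w.py s23 scene -n
python3 - <<'E'
from meas import *
z=np.load('c_w23.npz');X=z['X'];
# rim bands by height slice for both stacks
for nm,c,zs in [('cov',(.458,-.115),(.055,.073,.091)),('bowl',(.6455,-.2454),(.050,.066,.082))]:
    r=np.hypot(X[...,0]-c[0],X[...,1]-c[1])
    for zz in zs:
        # take only outer-band annulus
        R0={.055:.063,.073:.051,.091:.039,.050:.063,.066:.051,.082:.039}[zz]
        m=(abs(X[...,2]-zz)<.0035)&(abs(r-R0)<.009); P=X[m]
        if len(P)>20: print(nm,zz,len(P),circ(P,R0)[0],np.median(P[:,2]))
E
```

```text
36.3 [ 0.47585471 -0.20887023  0.38393767] [-0.48  0.25  1.63  0.    1.26  1.09]
red [176. 190.] 10307 ztop 0.0922 circ [ 0.4585 -0.1169  0.0388  0.05  ] rms 0.0033 arc 1.0
   tilt normal [-0.024  0.064  0.998] zc 0.0921
blue [301.  33.] 8043 ztop 0.0828 circ [ 0.6434 -0.2471  0.0387  0.05  ] rms 0.0023 arc 0.51
   tilt normal [-0.     0.001  1.   ] zc 0.0821
36.35 [ 0.47605888 -0.20881785  0.38365314] [-0.48  0.25  1.63  0.    1.26  1.09]
red [216. 187.] 1500 ztop 0.0907 circ [ 0.4624 -0.1173  0.0388  0.05  ] rms 0.0023 arc 1.0
   tilt normal [-0.003 -0.002  1.   ] zc 0.0897
blue [165. 252.] 1803 ztop 0.0818 circ [ 0.6483 -0.2481  0.0389  0.05  ] rms 0.0023 arc 1.0
   tilt normal [-0.     0.001  1.   ] zc 0.0809
cov 0.055 1806 [ 0.4587759  -0.11478465  0.05565206] 0.05565206036756934
cov 0.073 1616 [ 0.45756911 -0.11702803  0.0736665 ] 0.07366649860953989
cov 0.091 1973 [ 0.45840947 -0.1169076   0.0915805 ] 0.09158049523818829
bowl 0.05 1915 [ 0.64478758 -0.24729309  0.05024187] 0.050241867309525956
bowl 0.066 1656 [ 0.64501945 -0.24655114  0.06626943] 0.06626943007982469
bowl 0.082 1382 [ 0.64376754 -0.2471663   0.08219155] 0.08219154771263246
```

View pics/w23.png

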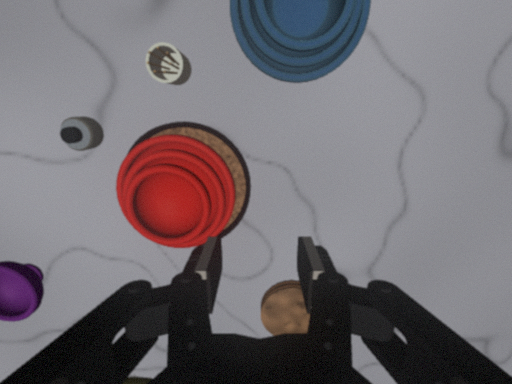

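View pics/s23.png

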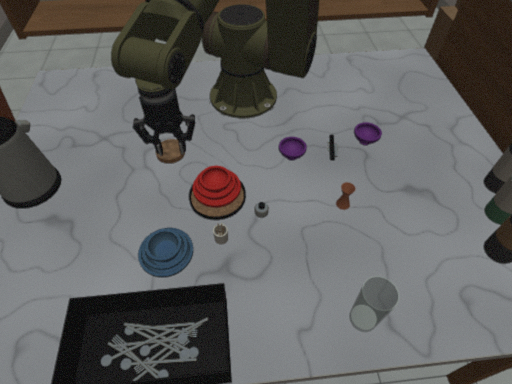

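Both stacks are concentric to within about 3 mm, level and at the right heights. The jigger (347,195), pot (221,235) and stopper (261,209) stand where they were. Handing in.

```bash
python3 -c "
from h import *;print(bot.get_state()['clock']);print(workorder.job_done())"
```

```text
36.4
the job is handed in; nothing more can be done
None
```

The job is done and handed in at about 36 s of the 134 s allowed. The three covers are stacked upside down on the tray, largest at the bottom. The medium and small bowls are nested in the large bowl where it stood. Each piece was pinched by its rim and lowered until the wrist force showed contact, then released; no drop was seen.

**Last checks (wrist camera):**
- **Covers:** the rims are at 55.7, 73.7 and 91.6 mm, against 55, 73 and 91 mm expected. Their centres agree to within about 3 mm, and the largest is about 3 mm from the tray centre.
- **Bowls:** the rims are at 50.2, 66.3 and 82.2 mm, against 50, 66 and 82 mm expected. Their centres agree to within about 1.5 mm.
- **Bystanders:** the jigger, toothpick pot and bottle stopper look unmoved and upright in the scene picture. I compared them by eye and did not measure them again.

**Disagreements:**
- The wrist and scene cameras differ by about 4–5 mm in x. I worked from the wrist camera throughout.
- One wrist tilt fit on the top cover read about 0.07 rad. I put that down to other points mixed into the fit, because the scene camera showed the same cover level to about 0.003 rad.

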